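# Reload the plate-thickness gauge stations

### The arm

A 6-joint arm with a two-finger parallel gripper is mounted at the origin on the work surface. World frame = base frame: x ahead of the robot, y to its left, z up, the work surface at z = 0. Lengths are in m, angles in rad, forces in N, time in s.
With the tool pointing down it reaches from about 0.4 to 0.825 m from the base axis. Payload 7 kg.
Tool frame: the origin (TCP) lies midway between the tips of the shut fingers; the grasp point (between the pads) lies 19 mm behind it; z points along the fingers, y is the line along which they close (so a half turn about z gives the same grasp; the last joint's range is limited). The gripper opens to 88 mm and grips with 3 to 60 N. Pads are 19 mm wide; open, the fingers measure 130 mm over their backs; the gripper's body (78 mm by 193 mm) begins 47 mm behind the grasp point.
Start: joints at [-0.872, 0.359, 0.012, 0, -1.224, -0.288], TCP at [0.27, -0.619, 0.227] pointing down, gripper open.
Joint ranges: [-3.07, 3.07], [-1.43, 2.12], [-1.02, 1.25], [-3.03, 1.67], [-3.05, -0], [-3.03, 3.03]. Speed limits (rad/s): [2.39, 2.39, 3.01, 3.14, 3.14, 3.14].

### API

Orientations are given as [roll, pitch, yaw] about the fixed x, y, z axes, in that order (R = Rz(yaw) Ry(pitch) Rx(roll)).
In Python, from station import get_state, grab_frame, calibration, job_done, boxes_of, regions_of, spot_point gives the robot as it stands. The module is installed in compiled form; this text tells all that it offers.
- The arm moves only by the tool arm_command, never from a script. Its argument "commands" is a list of rows, each an object of numbers: "tx", "ty", "tz": the shift along the tool's x, y, z each as a share of 25 cm, from -1 to 1; "twist": the turn about the tool's z as a share of 180 degrees, from -1 to 1. A call has exactly 8 rows; each row is the pose to reach, as a shift and turn from the pose commanded when the call began, along the tool's axes at that moment, turning the shorter way round; what a row does not reach only later rows make up. A row lasts 1/12 s, in which the tool goes at most 41.7 mm and 7.16 degrees, less where a joint would pass 70% of its speed; a pose out of reach is approached as far as the arm can. A call with a number of a shift or a turn outside -1 to 1 is refused whole. A call with a gripper value outside its range is refused whole. "claw" is the opening, from 0 (shut) to 1 (fully open), set as the call begins (left out, the last holds). The fingers move at their own pace and stop on an object; "grip_force" is the grip in N (left out, the last holds). Time passes only in rows, so rows that repeat a pose let the fingers close, or fill a call up. It gives the time, the measured TCP pose, the force, the opening and the grip force at its end, in the units of the state.
- get_state(): the state, without advancing time (a new reading comes with each control period).
- grab_frame(name): name is "scene" or "top" or "wrist"; returns the picture (480x640x3 uint8, red, green, blue); there is no depth.
- calibration(name): a dict with "camera_matrix" (3x3 intrinsics, pixels), "extrinsics" (4x4, takes a point from camera to world coordinates). Camera axes: x right, y down, z forward; pixel columns grow to the right and rows downward; lengths in m; the calibration is good to about 2 mm. A picture is of the moment at which its call begins: read the wrist's pose just before it. calibration takes no time and is no camera call; for the wrist camera it gives the pose at the moment of the call.
- job_done(): hands the job in; it is judged then, once.
Trained networks look in the newest picture that a camera, given by its name, has taken for a name from the list of things; names that differ only in an ending like _2 or _b are one class to them, and where a whole thing is asked for, a point or a joint stands for the part that bears it (a point fixed in the world has none). Each returns a list of dicts, best first, with "score" (0 to 1); they miss things now and then, are a little off and sometimes report something else, mostly with a low value. They report only what shows in the picture. A call takes as long as a camera call. They do not tell look-alikes from the thing itself.
- boxes_of(query, camera): "rect" ([left, top, right, bottom] in pixels, round what is visible of it).
- regions_of(query, camera): "region" (480x640 bool, what is visible of it) and "rect" ([left, top, right, bottom] in pixels, round what is visible of it).
- spot_point(query, camera): "uv" ([column, row] in pixels: a listed point, or the origin of a listed thing).
The state is a dict: "t": time; "q": joint angles; "qd": joint speeds; "joint_efforts": joint torques, N m; "eef_pos": TCP position; "ee_rot": TCP orientation; "force": force on the tool from outside, world axes, zero at the start; "moment": the same for the moment, N m; "width": finger opening in m; "gripper_force": force on a finger pad.
Only numpy, scipy, OpenCV 4.12 (cv2) and the standard library are available. Lean on these libraries where they do the work, as an engineer would, in place of code of your own. Each camera call takes 0.05 s, during which the arm holds its last target. There are 200 camera calls.

### The job

Lift the gauge foot off the orange spent plate, take that plate out and lay it flat in the white tray. Seat every white, blue and green specimen plate that is on the bench flat and fully home in a station pocket of its own, nose under the gauge, and lower that station's sprung foot so that it rests on the plate. Leave the foot of any station without a plate fully raised, end with every plate the same face up as it began, and do not disturb the bottle, the brass weight or the bowl.

Things in the scene. Friction and masses are not known exactly. Their poses are not given: they have to be found in the camera images.
- plate_white: White keyed flat specimen plate, 8 mm thick, 104 mm long along its x: a 44 mm wide body (x -52 to +18 mm) and a centred 26 mm wide nose (x +18 to +52 mm). Origin: centre of the 104 mm length, at the underside; +x towards the nose, z up. 40 to 105 g. Starts lying on the bench in front of the stations, nose to the robot's left or right; may be absent. Gauge reading when a foot rests on it in a pocket: 26 mm (0.026).
- plate_blue: Blue keyed flat specimen plate, 10 mm thick, 104 mm long along its x: a 44 mm wide body (x -52 to +18 mm) and a centred 26 mm wide nose (x +18 to +52 mm). Origin: centre of the 104 mm length, at the underside; +x towards the nose, z up. 40 to 105 g. Starts lying on the bench in front of the stations, nose to the robot's left or right; may be absent. Gauge reading when a foot rests on it in a pocket: 24 mm (0.024).
- plate_green: Green keyed flat specimen plate, 12 mm thick, 104 mm long along its x: a 44 mm wide body (x -52 to +18 mm) and a centred 26 mm wide nose (x +18 to +52 mm). Origin: centre of the 104 mm length, at the underside; +x towards the nose, z up. 40 to 105 g. Starts lying on the bench in front of the stations, nose to the robot's left or right; may be absent. Gauge reading when a foot rests on it in a pocket: 22 mm (0.022).
- plate_spent: Orange spent keyed flat specimen plate, 10 mm thick, 104 mm long along its x: a 44 mm wide body (x -52 to +18 mm) and a centred 26 mm wide nose (x +18 to +52 mm). Origin: centre of the 104 mm length, at the underside; +x towards the nose, z up. 40 to 105 g. Starts seated in the pocket of station 1 with that foot down on it (reading 24 mm).
- station1: Fixed grey gauge station; pocket shaped like the plates, 1.5 mm wider all round. Origin: on the bench under a seated plate's origin; +x towards nose and column, away from the robot. Pocket floor 20 mm above the bench, blue walls 6 mm higher: beside the body at x -8..18 mm, beside the nose at x 19.5..54 mm (making shoulders), rear stop 24 mm wide at x -53.5..-58 mm. All three stations alike.
- gauge1 (a joint): Vertical slide of station 1's foot, m: 0 fully raised (foot 34 mm above the pocket floor), growing downwards, 0.034 on the bare floor. A light spring presses it down (about 2 N) but a friction brake holds it wherever it is left. Pushing it down takes 2 to 3 N, pulling it up about 7 N, plus damping of 15 N per m/s. Starts down on the spent plate.
- knob1 (a point): Centre of the top face of gauge 1's red round knob, 20 mm in diameter, 22 mm tall, on the foot's 8 mm stem. 148 mm above the bench when raised; goes down by the gauge reading; always 94 mm above the foot's underside. Push it from above, or pinch and pull it up.
- station2: Same as station 1. Behind x -12 mm the pad under the plate is only 32 mm wide, with finger room beside it down to the 6 mm thick base (76 mm wide, x -58..102 mm): there a plate is gripped across its 44 mm width, near x -36 mm, clear of the gauge.
- gauge2 (a joint): Same as gauge1, for station 2. May start at any height.
- knob2 (a point): Centre of the top face of gauge 2's red round knob, 20 mm in diameter, 22 mm tall, on the foot's 8 mm stem. 148 mm above the bench when raised; goes down by the gauge reading; always 94 mm above the foot's underside. Push it from above, or pinch and pull it up.
- station3: Same as station 1. The foot's axis is at x 40 mm; its fixed arm (26 mm wide, x 24..98 mm) spans z 74..86 mm; column at x 76..98 mm, 86 mm high. So a plate cannot come straight down: hold it low over the walls, slide its nose in under the raised foot (54 mm above the bench), then lower it; take it out the same way.
- gauge3 (a joint): Same as gauge1, for station 3. May start at any height.
- knob3 (a point): Centre of the top face of gauge 3's red round knob, 20 mm in diameter, 22 mm tall, on the foot's 8 mm stem. 148 mm above the bench when raised; goes down by the gauge reading; always 94 mm above the foot's underside. Push it from above, or pinch and pull it up.
- tray: Fixed white open tray, 170 mm (its x) by 130 mm, walls 22 mm high and 4 mm thick; origin at the centre of the underside, inner floor about 4 mm above it.
- bottle: Bystander: amber bottle, 54 mm diameter, 110 mm tall; origin centre of its underside.
- weight: Bystander: brass weight, 36 mm diameter, 48 mm tall; origin centre of its underside.
- dish: Bystander: white ceramic bowl, 70 mm diameter, 30 mm tall; origin centre of its underside.
Not all that is in view belongs to the job. What is shaped like the station2 but purple or turquoise is not meant. Of the things that look like the plate_white, the smaller one is meant.

How it is judged:
By the outcome, as a careful person would: the job done as asked, in the order asked, and still so for the second after the job is handed in, with the robot touching nothing.
Of plate_white, plate_blue, plate_green only 2 to 3 are there at a start; the rules pass over those that are not, and their reading is None.
At some moment in a run one of plate_white, plate_blue, plate_green may be knocked a few centimetres aside while the robot is not near it.
Once in a run the grip may slacken for a moment while it holds something.
It also fails if it takes over 210 s, if anything falls off the work surface, if the arm or the gripper's body presses on something with over 40 N, if the wrist force passes 120 N, or if a joint passes its speed limit or range.

## Working session

There is one attempt and no reset: what is moved stays moved. The work goes in short steps, Python scripts to look and compute and a tool call to move; the robot and the scene stay as the last step left them, time stands still between calls to the robot, and variables do not carry over. Pictures are saved under pics/ and viewed, at most 14 in all, crops included, and the job is handed in when it is done.

Besides the shell and the picture viewer there is one more tool, called after "Emit:" as name([rows], argument=value, ...), one row to a line, values as JSON. arm_command: Moves the arm, as the interface text tells. Shift numbers are shares of 25 cm and turn numbers shares of 180 degrees, none past 1 either way. Its arguments: {"type":"object","properties":{"commands":{"type":"array"},"claw":{"type":"number"},"grip_force":{"type":"number"}},"required":["commands"]}

```bash
mkdir -p pics; cat > h.py <<'E'
import numpy as np, cv2
from station import *
def save(cam,name):
    f=grab_frame(cam); cv2.imwrite('pics/'+name,f[:,:,::-1]); return f
def ray(cam,uv,z):
    c=calibration(cam);K=np.array(c['camera_matrix']);E=np.array(c['extrinsics'])
    d=E[:3,:3]@np.linalg.inv(K)@np.array([uv[0],uv[1],1.]);o=E[:3,3]
    return o+d*(z-o[2])/d[2]
def proj(cam,p):
    c=calibration(cam);K=np.array(c['camera_matrix']);E=np.array(c['extrinsics'])
    q=K@(E[:3,:3].T@(np.array(p)-E[:3,3]));return q[:2]/q[2]
E
python3 - <<'E'
from h import *
np.set_printoptions(precision=4,suppress=True)
print(get_state())
for c in ('top','scene'):
    save(c,c+'0.png'); k=calibration(c); print(c,np.array(k['extrinsics'])[:3,3],np.array(k['camera_matrix'])[0])
    for n in ['plate_white','plate_blue','plate_green','plate_spent','tray','knob1','station1','bottle','weight','dish']:
        for r in spot_point(n,c):
            if r['score']>.3: print(c,n,round(r['score'],2),np.round(r['uv'],1))
E
```

```text
{'t': 0.0, 'q': array([-0.8719,  0.3594,  0.0111, -0.0003, -1.2241, -0.2881]), 'qd': array([ 0.0002,  0.0004, -0.0009, -0.0002, -0.0005, -0.0003]), 'joint_efforts': array([ -0.0003, -58.2721,  29.3046,   6.9971,   0.0069,  -0.0001]), 'eef_pos': array([ 0.2693, -0.6184,  0.2256]), 'ee_rot': array([ 3.1399, -0.0002, -2.7309]), 'force': array([ 0.5416, -0.8133, -0.0435]), 'moment': array([ 0.0305,  0.0605, -0.0332]), 'gripper_force': 0.0, 'width': 0.0876905586251247}
top [0.4035 0.0237 1.175 ] [521.1353   0.     322.7698]
top plate_white 0.91 [227.8 302.6]
top plate_white 0.64 [237.1 246.7]
top plate_blue 0.45 [257.2 194. ]
top plate_green 0.7 [315.8 247.6]
top plate_spent 0.73 [331.1 191.7]
top tray 0.61 [499.1 245.9]
top knob1 0.67 [414.9 155.4]
top knob1 0.55 [506.5 111.2]
top knob1 0.5 [250.3 164.4]
top knob1 0.44 [447.  327.5]
top knob1 0.4 [333.9 162. ]
top station1 0.8 [259.1 195. ]
top station1 0.77 [485.3 146.6]
top station1 0.65 [431.8 339. ]
top station1 0.57 [331.5 190.8]
top station1 0.41 [414.1 157.7]
top bottle 0.57 [176.1 201.5]
top weight 0.61 [199.6 156.2]
top dish 0.68 [142.6 173.6]
scene [1.2527 0.2751 1.0404] [588.5212   0.     320.1809]
scene plate_white 0.66 [407.1 302.6]
scene plate_white 0.65 [424.9 258.7]
scene plate_green 0.95 [327.5 277.4]
scene plate_green 0.63 [405.5 305. ]
scene plate_spent 0.83 [294.9 317. ]
scene tray 0.64 [158.8 241.6]
scene knob1 0.71 [239.9 164.4]
scene knob1 0.69 [283.7 301.7]
scene knob1 0.67 [ 93.8 291.8]
scene knob1 0.65 [202.4 276.7]
scene knob1 0.64 [369.3 313.5]
scene station1 0.92 [126.4 318.6]
scene station1 0.72 [222.2 303.3]
scene station1 0.67 [298.1 322.3]
scene station1 0.66 [251.4 194.1]
scene station1 0.64 [371.2 337.8]
scene bottle 0.82 [458.7 348. ]
scene bottle 0.57 [280.7 299.4]
scene bottle 0.46 [204.6 279.6]
scene weight 0.62 [427.6 386.2]
scene dish 0.85 [503.4 385.3]
```

View pics/top0.png

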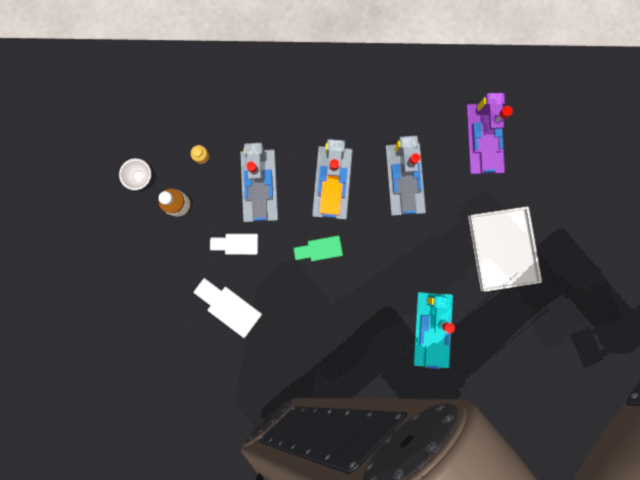

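View pics/scene0.png

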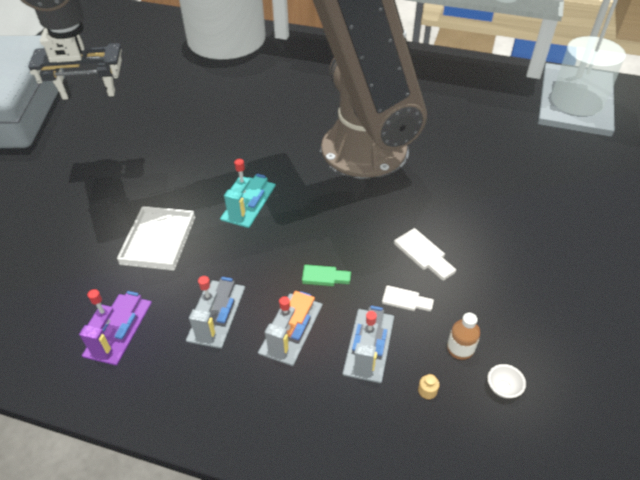

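The top view shows three grey stations at (259,185), (333,180, holding the orange plate) and (406,175). The small white plate is at (234,244) and the green one at (318,248), both with the nose to the left, and there's no blue plate. The tray is at (505,248); the purple station, the turquoise station and the large white plate are decoys. The scene view confirms this.

```bash
cat >> h.py <<'E'
from scipy.optimize import least_squares
PO=np.array([[-52,-22],[18,-22],[18,-13],[52,-13],[52,13],[18,13],[18,22],[-52,22]])/1000.
def platefit(mask,cam,ztop):
    """pose (x,y,yaw) from a mask of the top face: min-rect start, IoU refine in bench plane raster"""
    cs,_=cv2.findContours(mask.astype(np.uint8),cv2.RETR_EXTERNAL,cv2.CHAIN_APPROX_NONE)
    c=max(cs,key=cv2.contourArea)[:,0,:].astype(float)
    P=np.array([ray(cam,u,ztop)[:2] for u in c])
    poly=lambda p:(PO@np.array([[np.cos(p[2]),np.sin(p[2])],[-np.sin(p[2]),np.cos(p[2])]])+p[:2])
    def res(p):
        q=(poly(p)*1e4).astype(np.float32).reshape(-1,1,2)
        return [cv2.pointPolygonTest(q,(float(a[0]*1e4),float(a[1]*1e4)),True)/10 - .0 for a in P]
    best=None
    for th in np.arange(-np.pi,np.pi,np.pi/6):
        r=least_squares(res,[*P.mean(0),th],loss='soft_l1',x_scale=[.01,.01,.1],diff_step=1e-4)
        if best is None or r.cost<best.cost: best=r
    return best.x,np.sqrt(np.mean(np.array(res(best.x))**2))
E
python3 - <<'E'
from h import *
np.set_printoptions(precision=4,suppress=True)
f=cv2.imread('pics/top0.png');hsv=cv2.cvtColor(f,cv2.COLOR_BGR2HSV)
def box(m,x0,y0,x1,y1):
    o=np.zeros_like(m);o[y0:y1,x0:x1]=m[y0:y1,x0:x1];return o
g=cv2.inRange(hsv,(45,80,80),(85,255,255));w=cv2.inRange(hsv,(0,0,150),(180,60,255));o=cv2.inRange(hsv,(8,150,120),(22,255,255))
print('green',platefit(box(g,285,225,355,270),'top',.012))
print('white',platefit(box(w,200,225,268,262),'top',.008))
m=box(o,310,165,350,220);ys,xs=np.nonzero(m);print('orange rows',ys.min(),ys.max(),'minrect',[ray('top',u,.030)[:2] for u in cv2.boxPoints(cv2.minAreaRect(np.argwhere(m)[:,::-1].astype(np.float32)))])
m=box(w,455,195,555,300);print('tray',[ray('top',u,.015)[:2] for u in cv2.boxPoints(cv2.minAreaRect(np.argwhere(m)[:,::-1].astype(np.float32)))])
# knobs triangulate
s=cv2.imread('pics/scene0.png');
def reds(im):
    h=cv2.cvtColor(im,cv2.COLOR_BGR2HSV);m=cv2.inRange(h,(0,180,120),(5,255,255))|cv2.inRange(h,(174,180,120),(180,255,255))
    n,_,st,c=cv2.connectedComponentsWithStats(m);return [c[i] for i in range(1,n) if st[i,4]>20]
T,S=reds(f),reds(s)
for a in T:
    for b in S:
        def r(p):return np.r_[proj('top',p)-a,proj('scene',p)-b]
        q=least_squares(r,[.6,0,.12],x_scale=.1)
        if q.cost<8 and .08<q.x[2]<.16: print('knobctr',np.round(a),np.round(b),q.x,round(q.cost,2))
# gray base rects
for n,(x0,y0,x1,y1) in {'L':(230,135,290,230),'M':(305,130,362,228),'R':(378,128,435,225)}.items():
    b=box(cv2.inRange(hsv,(0,0,60),(180,255,255)),x0,y0,x1,y1)
    r=cv2.minAreaRect(np.argwhere(b)[:,::-1].astype(np.float32)); print(n,r,[ray('top',u,.006)[:2] for u in cv2.boxPoints(r)])
E
```

```text
green (array([0.4627, 0.0309, 1.767 ]), np.float64(1.6946818126338354))
white (array([0.4734, 0.2188, 1.5617]), np.float64(0.7162304149130805))
orange rows 176 214 minrect [array([0.5438, 0.0277]), array([0.6281, 0.0205]), array([ 0.6243, -0.0225]), array([ 0.5401, -0.015 ])]
tray [array([ 0.5438, -0.3063]), array([ 0.5689, -0.4417]), array([ 0.3968, -0.4683]), array([ 0.3723, -0.3344])]
L ((258.4814453125, 181.59176635742188), (80.23534393310547, 36.78020477294922), 87.39744567871094) [array([0.7045, 0.2142]), array([0.7095, 0.1306]), array([0.526 , 0.1188]), array([0.5211, 0.2015])]
M ((332.3314208984375, 178.29983520507812), (36.63709259033203, 80.4194107055664), 4.899092197418213) [array([0.5361, 0.0469]), array([0.7202, 0.0339]), array([ 0.7141, -0.0495]), array([ 0.5301, -0.0355])]
R ((404.90496826171875, 175.19784545898438), (80.25406646728516, 36.57125473022461), 85.07289123535156) [array([ 0.722 , -0.1162]), array([ 0.7305, -0.1995]), array([ 0.5468, -0.2149]), array([ 0.5386, -0.1325])]
```

Emit:
arm_command([
  {"tx": -0.04, "ty": 0.04},
  {"tx": -0.12, "ty": 0.11},
  {"tx": -0.22, "ty": 0.2},
  {"tx": -0.33, "ty": 0.3},
  {"tx": -0.44, "ty": 0.4},
  {"tx": -0.54, "ty": 0.49},
  {"tx": -0.62, "ty": 0.56},
  {"tx": -0.67, "ty": 0.61},
], claw=1)

```text
invalid input
```

Emit:
arm_command([
  {"tx": -0.04, "ty": 0.04},
  {"tx": -0.12, "ty": 0.11},
  {"tx": -0.22, "ty": 0.2},
  {"tx": -0.33, "ty": 0.3},
  {"tx": -0.44, "ty": 0.4},
  {"tx": -0.54, "ty": 0.49},
  {"tx": -0.62, "ty": 0.56},
  {"tx": -0.67, "ty": 0.61},
])

```text
invalid input
```

Emit:
arm_command([
  {"tx": -0.04, "ty": 0.04, "tz": -0.03, "twist": 0.02},
  {"tx": -0.12, "ty": 0.11, "tz": -0.1, "twist": 0.05},
  {"tx": -0.22, "ty": 0.2, "tz": -0.2, "twist": 0.08},
  {"tx": -0.33, "ty": 0.3, "tz": -0.25, "twist": 0.11},
  {"tx": -0.44, "ty": 0.4, "tz": -0.28, "twist": 0.13},
  {"tx": -0.54, "ty": 0.49, "tz": -0.28, "twist": 0.15},
  {"tx": -0.62, "ty": 0.56, "tz": -0.28, "twist": 0.153},
  {"tx": -0.67, "ty": 0.61, "tz": -0.28, "twist": 0.153},
])

```text
t: 1.77
eef_pos: [0.3631, -0.41, 0.2973]
ee_rot: [-3.141, 0.002, 3.072]
force: [0.4, -0.6, 0.5]
width: 0.0877
gripper_force: 0.0
```

```bash
python3 - <<'E'
from h import *
np.set_printoptions(precision=4,suppress=True)
s=get_state();print(s['t'],s['eef_pos'],s['ee_rot'])
save('wrist','w1.png');print(calibration('wrist'))
save('top','top1.png')
E
```

```text
1.7667 [ 0.3631 -0.41    0.2973] [-3.1413  0.0015  3.0721]
{'camera_matrix': array([[370.4231,   0.    , 321.3963],
       [  0.    , 370.4231, 244.3598],
       [  0.    ,   0.    ,   1.    ]]), 'extrinsics': array([[ 0.0682,  0.9662,  0.2488,  0.297 ],
       [ 0.9977, -0.0661, -0.0168, -0.4034],
       [ 0.0002,  0.2493, -0.9684,  0.4543],
       [ 0.    ,  0.    ,  0.    ,  1.    ]])}
```

View pics/w1.png

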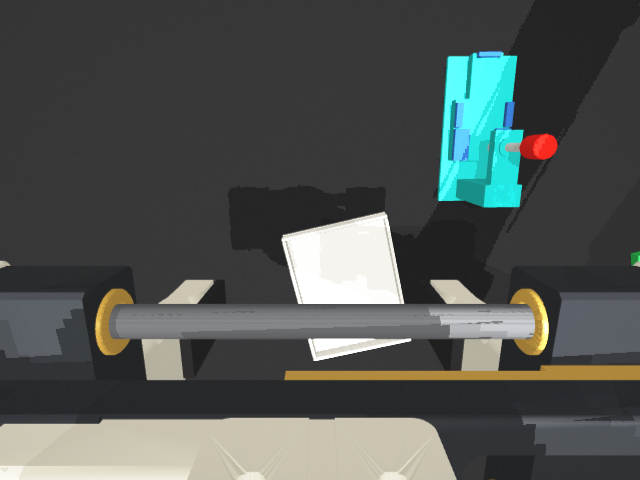

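The wrist view shows the tray at (345,285) and the turquoise decoy. The wrist camera sees the side of tool +x, so I'll turn to yaw 0 to see the stations. It looks as if every row needs all four numbers.

Emit:
arm_command([
  {"tx": -0.02, "ty": 0.07, "tz": 0, "twist": 0},
  {"tx": -0.05, "ty": 0.18, "tz": 0, "twist": 0},
  {"tx": -0.08, "ty": 0.3, "tz": 0, "twist": 0},
  {"tx": -0.11, "ty": 0.42, "tz": 0, "twist": 0},
  {"tx": -0.14, "ty": 0.55, "tz": 0, "twist": 0},
  {"tx": -0.17, "ty": 0.67, "tz": 0, "twist": 0},
  {"tx": -0.2, "ty": 0.77, "tz": 0, "twist": 0},
  {"tx": -0.22, "ty": 0.84, "tz": 0, "twist": 0},
])

```text
t: 2.53
eef_pos: [0.4322, -0.205, 0.2969]
ee_rot: [3.142, 0.001, 3.072]
force: [0.4, -0.6, -0.1]
width: 0.0877
gripper_force: 0.0
```

Emit:
arm_command([
  {"tx": -0.02, "ty": 0.07, "tz": 0, "twist": -0.03},
  {"tx": -0.05, "ty": 0.18, "tz": 0, "twist": -0.06},
  {"tx": -0.08, "ty": 0.3, "tz": 0, "twist": -0.09},
  {"tx": -0.11, "ty": 0.42, "tz": 0.05, "twist": -0.12},
  {"tx": -0.14, "ty": 0.55, "tz": 0.1, "twist": -0.15},
  {"tx": -0.17, "ty": 0.67, "tz": 0.15, "twist": -0.18},
  {"tx": -0.2, "ty": 0.77, "tz": 0.2, "twist": -0.21},
  {"tx": -0.22, "ty": 0.84, "tz": 0.2, "twist": -0.24},
])

```text
t: 3.2
eef_pos: [0.5008, 0.0007, 0.2442]
ee_rot: [3.14, -0.003, -2.452]
force: [-0.6, 0.6, -0.2]
width: 0.0874
gripper_force: 0.0
```

Emit:
arm_command([
  {"tx": 0, "ty": 0, "tz": 0, "twist": -0.035},
  {"tx": 0, "ty": 0, "tz": 0, "twist": -0.07},
  {"tx": 0, "ty": 0, "tz": 0, "twist": -0.105},
  {"tx": 0, "ty": 0, "tz": 0, "twist": -0.14},
  {"tx": 0, "ty": 0, "tz": 0, "twist": -0.175},
  {"tx": 0, "ty": 0, "tz": 0, "twist": -0.21},
  {"tx": 0, "ty": 0, "tz": 0, "twist": -0.245},
  {"tx": 0, "ty": 0, "tz": 0, "twist": -0.28},
])

```text
t: 3.87
eef_pos: [0.5015, -0.0013, 0.2466]
ee_rot: [-3.142, -0.0, -1.573]
force: [-0.3, 0.6, -0.2]
width: 0.0875
gripper_force: 0.0
```

Emit:
arm_command([
  {"tx": 0, "ty": 0, "tz": 0, "twist": -0.035},
  {"tx": 0, "ty": 0, "tz": 0, "twist": -0.07},
  {"tx": 0, "ty": 0, "tz": 0, "twist": -0.105},
  {"tx": 0, "ty": 0, "tz": 0, "twist": -0.14},
  {"tx": 0, "ty": 0, "tz": 0, "twist": -0.175},
  {"tx": 0, "ty": 0, "tz": 0, "twist": -0.21},
  {"tx": 0, "ty": 0, "tz": 0, "twist": -0.245},
  {"tx": 0, "ty": 0, "tz": 0, "twist": -0.28},
])

```text
t: 4.53
eef_pos: [0.5015, -0.0013, 0.2466]
ee_rot: [3.142, -0.0, -0.693]
force: [-0.8, -0.4, -0.7]
width: 0.0877
gripper_force: 0.0
```

Emit:
arm_command([
  {"tx": 0, "ty": 0, "tz": 0, "twist": -0.035},
  {"tx": 0, "ty": 0, "tz": 0, "twist": -0.07},
  {"tx": 0, "ty": 0, "tz": 0, "twist": -0.105},
  {"tx": 0, "ty": 0, "tz": 0, "twist": -0.14},
  {"tx": 0, "ty": 0, "tz": 0, "twist": -0.175},
  {"tx": 0, "ty": 0, "tz": 0, "twist": -0.2},
  {"tx": 0, "ty": 0, "tz": 0, "twist": -0.2},
  {"tx": 0, "ty": 0, "tz": 0, "twist": -0.2},
])

```text
t: 5.2
eef_pos: [0.5014, -0.0012, 0.2466]
ee_rot: [3.142, 0.0, -0.073]
force: [0.4, 0.1, -0.2]
width: 0.0878
gripper_force: 0.0
```

```bash
python3 - <<'E'
from h import *
np.set_printoptions(precision=4,suppress=True)
s=get_state();print(s['t'],s['eef_pos'],s['ee_rot'],s['q'])
save('wrist','w2.png')
np.save('w2.npy',calibration('wrist'),allow_pickle=True)
for n in ['knob1','station1','plate_spent']:
    for r in spot_point(n,'wrist'): print(n,round(r['score'],2),np.round(r['uv'],1))
E
```

```text
5.2 [ 0.5014 -0.0012  0.2466] [ 3.1415  0.     -0.0729] [ 0.3902  0.0563 -0.3304  0.0001 -1.1841  1.1076]
knob1 0.87 [57.7 82.1]
knob1 0.8 [556.    2.7]
knob1 0.7 [305.5  51.3]
station1 0.63 [471.6  99.2]
plate_spent 0.85 [309.3 123.2]
```

View pics/w2.png

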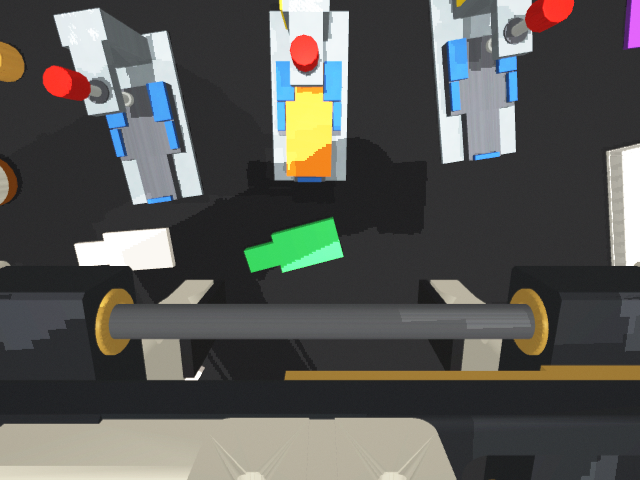

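The wrist view shows all three grey stations: L with near corners (134,205)/(203,194), M at (271,181)/(346,180), R at (443,163)/(515,153). The white plate is at (125,250) and the green at (295,245), with knobs at (58,82), (305,51) and (556,3). Next I'll fit the station poses from the base outlines.

```bash
cat >> h.py <<'E'
BX=np.array([[x,y,z] for x in(-.058,.102) for y in(-.038,.038) for z in(0,.006)])
def stw(p,L):
    L=np.atleast_2d(L);c,s=np.cos(p[2]),np.sin(p[2]);return np.c_[p[0]+c*L[:,0]-s*L[:,1],p[1]+s*L[:,0]+c*L[:,1],L[:,2]]
def projc(c,P):
    K=np.array(c['camera_matrix']);E=np.array(c['extrinsics']);q=(np.atleast_2d(P)-E[:3,3])@E[:3,:3]@K.T;return q[:,:2]/q[:,2:]
def stfit(img,c,p0,thr=60):
    """station pose from base silhouette (near end and sides) in BGR image"""
    m=(cv2.cvtColor(img,cv2.COLOR_BGR2HSV)[:,:,2]>thr).astype(np.uint8)
    cs,_=cv2.findContours(m,cv2.RETR_LIST,cv2.CHAIN_APPROX_NONE);C=np.vstack([k[:,0] for k in cs if len(k)>40]).astype(float)
    C=C[(C[:,0]>2)&(C[:,0]<637)&(C[:,1]>2)&(C[:,1]<477)]
    hull=lambda p:cv2.convexHull((projc(c,stw(p,BX))*16).astype(np.float32))
    p=np.array(p0,float)
    K=np.array(c['camera_matrix']);E=np.array(c['extrinsics'])
    D=np.c_[C,np.ones(len(C))]@np.linalg.inv(K).T@E[:3,:3].T;W=E[:3,3]+D*((.003-E[2,3])/D[:,2:])
    for it in range(4):
        d=W[:,:2]-p[:2];lx=d@[np.cos(p[2]),np.sin(p[2])]
        tol=12 if it==0 else 4
        h=hull(p);S=[i for i in range(len(C)) if -.075<lx[i]<.025 and abs(cv2.pointPolygonTest(h,tuple(C[i]*16),True))<tol*16]
        f=lambda q:[cv2.pointPolygonTest(hull(q),tuple((C[i])*16),True)/16 for i in S]
        r=least_squares(f,p,loss='soft_l1',f_scale=.7,x_scale=[.01,.01,.1],diff_step=1e-3);p=r.x
    return p,len(S),np.sqrt(np.mean(np.square(f(p))))
def reading(c,p,uv):
    g=lambda a:(projc(c,stw(p,[[.04,0,.148-a[0]]]))[0]-uv)
    r=least_squares(g,[.01]);return r.x[0],g(r.x)
E
python3 - <<'E'
from h import *
np.set_printoptions(precision=4,suppress=True)
c=np.load('w2.npy',allow_pickle=True).item();im=cv2.imread('pics/w2.png')
ct=calibration('top');it=cv2.imread('pics/top1.png')
for n,p0,uv in [('L',(.581,.164,.068),(57.7,82.1)),('M',(.591,.0016,-.07),(305.5,51.3)),('R',(.600,-.168,.089),(556,2.7))]:
    p,k,e=stfit(im,c,p0);print(n,p,k,e,'read',reading(c,p,uv))
    pt,k,e=stfit(it,ct,p);print('  top',pt,k,e)
E
```

```text
L [0.5852 0.1686 0.0823] 235 1.236789991246083 read (np.float64(0.01800302777959391), array([-0.1104,  0.434 ]))
  top [0.5832 0.1645 0.063 ] 107 0.8273063018601197
M [ 0.5946  0.0053 -0.0693] 235 0.4076989609209149 read (np.float64(0.028811210941067412), array([-2.284 ,  0.4232]))
  top [ 0.5931  0.0017 -0.0693] 107 0.7763714611620476
R [ 0.6046 -0.165   0.0637] 246 1.0512216609462124 read (np.float64(0.01083820190559077), array([2.2863, 3.7838]))
  top [ 0.6039 -0.169   0.0847] 106 0.7019670969278949
```

Emit:
arm_command([
  {"tx": 0.06, "ty": 0, "tz": 0, "twist": 0},
  {"tx": 0.15, "ty": -0.01, "tz": 0, "twist": 0},
  {"tx": 0.25, "ty": -0.02, "tz": 0, "twist": 0},
  {"tx": 0.36, "ty": -0.03, "tz": 0, "twist": 0},
  {"tx": 0.45, "ty": -0.04, "tz": 0.05, "twist": 0},
  {"tx": 0.51, "ty": -0.046, "tz": 0.1, "twist": 0},
  {"tx": 0.528, "ty": -0.046, "tz": 0.2, "twist": 0},
  {"tx": 0.528, "ty": -0.046, "tz": 0.3, "twist": 0},
], claw=0.7, grip_force=5)

```text
t: 6.07
eef_pos: [0.6354, 0.0015, 0.1706]
ee_rot: [-3.141, -0.001, -0.071]
force: [-0.0, 0.4, -0.3]
width: 0.0612
gripper_force: 0.0
```

Emit:
arm_command([
  {"tx": 0, "ty": 0, "tz": 0.05, "twist": 0},
  {"tx": 0, "ty": 0, "tz": 0.11, "twist": 0},
  {"tx": 0, "ty": 0, "tz": 0.17, "twist": 0},
  {"tx": 0, "ty": 0, "tz": 0.23, "twist": 0},
  {"tx": 0, "ty": 0, "tz": 0.28, "twist": 0},
  {"tx": 0, "ty": 0, "tz": 0.298, "twist": 0},
  {"tx": 0, "ty": 0, "tz": 0.298, "twist": 0},
  {"tx": 0, "ty": 0, "tz": 0.298, "twist": 0},
])

```text
t: 6.73
eef_pos: [0.634, 0.0014, 0.0974]
ee_rot: [3.141, -0.0, -0.07]
force: [0.3, -0.2, 0.1]
width: 0.0616
gripper_force: 0.0
```

Emit:
arm_command([
  {"tx": 0, "ty": 0, "tz": 0, "twist": 0},
  {"tx": 0, "ty": 0, "tz": 0, "twist": 0},
  {"tx": 0, "ty": 0, "tz": 0, "twist": 0},
  {"tx": 0, "ty": 0, "tz": 0, "twist": 0},
  {"tx": 0, "ty": 0, "tz": 0, "twist": 0},
  {"tx": 0, "ty": 0, "tz": 0, "twist": 0},
  {"tx": 0, "ty": 0, "tz": 0, "twist": 0},
  {"tx": 0, "ty": 0, "tz": 0, "twist": 0},
], claw=0, grip_force=5)

```text
t: 7.4
eef_pos: [0.6337, 0.0014, 0.0971]
ee_rot: [3.142, -0.0, -0.07]
force: [0.2, -0.3, 0.7]
width: 0.0196
gripper_force: 5.0
```

```bash
python3 - <<'E'
from h import *
print(get_state()); save('wrist','w3.png')
E
```

```text
{'t': 7.4, 'q': array([ 3.09732697e-01,  3.97969610e-01, -2.45646561e-01,  4.71252925e-05,
       -9.27122112e-01,  1.19117923e+00]), 'qd': array([-0.00061898,  0.00014618,  0.00059132, -0.00127285, -0.00179972,
        0.00063051]), 'joint_efforts': array([-2.90162157e-02, -5.64783990e+01,  2.48658675e+01,  5.81779316e+00,
        1.84415434e-01,  4.50529096e-04]), 'eef_pos': array([0.63374723, 0.00142215, 0.09714838]), 'ee_rot': array([ 3.14157915e+00, -6.78796633e-05, -6.98561167e-02]), 'force': array([ 0.1843103 , -0.31372097,  0.70067809]), 'moment': array([-0.05472   ,  0.2229007 , -0.01044351]), 'gripper_force': 5.000000596046448, 'width': 0.019581686098206316}
```

View pics/w3.png

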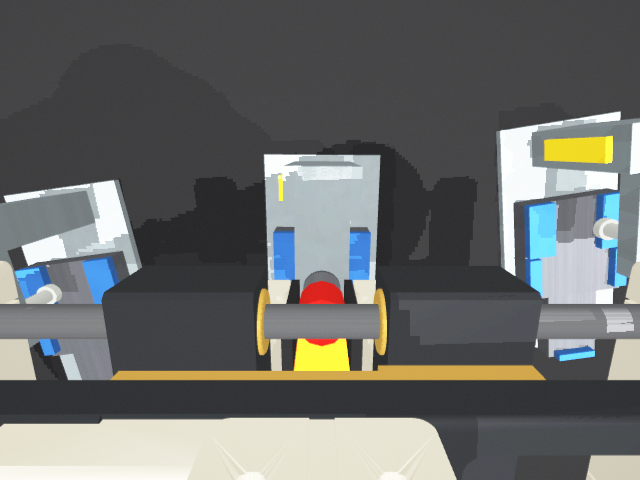

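The wrist view shows the knob between the fingers at (322,310), and the width reads 19.6 mm. Now I'll pull the foot up.

Emit:
arm_command([
  {"tx": 0, "ty": 0, "tz": 0, "twist": 0},
  {"tx": 0, "ty": 0, "tz": -0.015, "twist": 0},
  {"tx": 0, "ty": 0, "tz": -0.03, "twist": 0},
  {"tx": 0, "ty": 0, "tz": -0.045, "twist": 0},
  {"tx": 0, "ty": 0, "tz": -0.06, "twist": 0},
  {"tx": 0, "ty": 0, "tz": -0.07, "twist": 0},
  {"tx": 0, "ty": 0, "tz": -0.08, "twist": 0},
  {"tx": 0, "ty": 0, "tz": -0.09, "twist": 0},
], claw=0, grip_force=25)

```text
t: 8.12
eef_pos: [0.6337, 0.0014, 0.1197]
ee_rot: [-3.142, 0.0, -0.07]
force: [3.2, -1.5, -8.3]
width: 0.0192
gripper_force: 25.0
```

Emit:
arm_command([
  {"tx": 0, "ty": 0, "tz": -0.002, "twist": 0},
  {"tx": 0, "ty": 0, "tz": -0.004, "twist": 0},
  {"tx": 0, "ty": 0, "tz": -0.006, "twist": 0},
  {"tx": 0, "ty": 0, "tz": -0.008, "twist": 0},
  {"tx": 0, "ty": 0, "tz": -0.01, "twist": 0},
  {"tx": 0, "ty": 0, "tz": -0.01, "twist": 0},
  {"tx": 0, "ty": 0, "tz": -0.01, "twist": 0},
  {"tx": 0, "ty": 0, "tz": -0.01, "twist": 0},
])

```text
t: 8.78
eef_pos: [0.6334, 0.0014, 0.1218]
ee_rot: [3.141, 0.001, -0.07]
force: [0.3, 0.2, -5.8]
width: 0.0193
gripper_force: 25.0
```

Emit:
arm_command([
  {"tx": 0, "ty": 0, "tz": -0.004, "twist": 0},
  {"tx": 0, "ty": 0, "tz": -0.008, "twist": 0},
  {"tx": 0, "ty": 0, "tz": -0.012, "twist": 0},
  {"tx": 0, "ty": 0, "tz": -0.016, "twist": 0},
  {"tx": 0, "ty": 0, "tz": -0.02, "twist": 0},
  {"tx": 0, "ty": 0, "tz": -0.02, "twist": 0},
  {"tx": 0, "ty": 0, "tz": -0.02, "twist": 0},
  {"tx": 0, "ty": 0, "tz": -0.02, "twist": 0},
])

```text
t: 9.45
eef_pos: [0.6329, 0.0015, 0.1229]
ee_rot: [-3.142, 0.004, -0.071]
force: [11.2, -2.6, -32.0]
width: 0.0189
gripper_force: 25.0
```

```bash
python3 - <<'E'
from h import *
print(get_state()['force'],get_state()['width'])
f=save('scene','s1.png')
h=cv2.cvtColor(f,cv2.COLOR_RGB2HSV);cv2.imwrite('pics/s1c.png',cv2.resize(f[220:380,170:410,::-1],(720,480)))
E
```

```text
[ 11.21928765  -2.61174976 -32.00954822] 0.018857589783591228
```

View pics/s1c.png

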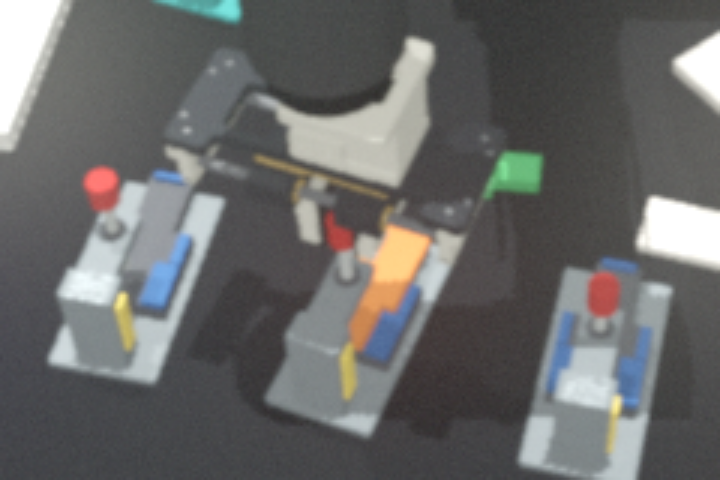

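The scene crop shows the middle foot raised, and the force climbed to 32 N at the stop. I'll release it and move to the spent plate.

Emit:
arm_command([
  {"tx": 0, "ty": 0, "tz": 0, "twist": 0},
  {"tx": 0, "ty": 0, "tz": 0, "twist": 0},
  {"tx": 0, "ty": 0, "tz": 0, "twist": 0},
  {"tx": 0, "ty": 0, "tz": 0, "twist": 0},
  {"tx": 0, "ty": 0, "tz": -0.05, "twist": 0},
  {"tx": 0, "ty": 0, "tz": -0.12, "twist": 0},
  {"tx": 0, "ty": 0, "tz": -0.2, "twist": 0},
  {"tx": 0, "ty": 0, "tz": -0.24, "twist": 0},
], claw=0.7)

```text
t: 10.17
eef_pos: [0.635, 0.0016, 0.1908]
ee_rot: [-3.141, -0.005, -0.069]
force: [0.2, -1.0, 0.8]
width: 0.0605
gripper_force: 0.0
```

Emit:
arm_command([
  {"tx": -0.05, "ty": 0, "tz": 0, "twist": 0},
  {"tx": -0.13, "ty": 0, "tz": 0, "twist": 0},
  {"tx": -0.21, "ty": 0, "tz": 0, "twist": 0},
  {"tx": -0.28, "ty": 0, "tz": 0, "twist": 0},
  {"tx": -0.302, "ty": 0, "tz": 0.03, "twist": 0},
  {"tx": -0.302, "ty": 0, "tz": 0.1, "twist": 0},
  {"tx": -0.302, "ty": 0, "tz": 0.2, "twist": 0},
  {"tx": -0.302, "ty": 0, "tz": 0.3, "twist": 0},
])

```text
t: 10.83
eef_pos: [0.5593, 0.0071, 0.1124]
ee_rot: [-3.14, -0.003, -0.069]
force: [0.4, -0.4, -0.0]
width: 0.061
gripper_force: 0.0
```

Emit:
arm_command([
  {"tx": 0, "ty": 0, "tz": 0.06, "twist": 0},
  {"tx": 0, "ty": 0, "tz": 0.13, "twist": 0},
  {"tx": 0, "ty": 0, "tz": 0.2, "twist": 0},
  {"tx": 0, "ty": 0, "tz": 0.26, "twist": 0},
  {"tx": 0, "ty": 0, "tz": 0.31, "twist": 0},
  {"tx": 0, "ty": 0, "tz": 0.35, "twist": 0},
  {"tx": 0, "ty": 0, "tz": 0.375, "twist": 0},
  {"tx": 0, "ty": 0, "tz": 0.375, "twist": 0},
])

```text
t: 11.5
eef_pos: [0.5579, 0.0065, 0.0171]
ee_rot: [3.141, 0.002, -0.07]
force: [-0.5, 0.2, 0.4]
width: 0.0614
gripper_force: 0.0
```

Emit:
arm_command([
  {"tx": 0, "ty": 0, "tz": 0, "twist": 0},
  {"tx": 0, "ty": 0, "tz": 0, "twist": 0},
  {"tx": 0, "ty": 0, "tz": 0, "twist": 0},
  {"tx": 0, "ty": 0, "tz": 0, "twist": 0},
  {"tx": 0, "ty": 0, "tz": 0, "twist": 0},
  {"tx": 0, "ty": 0, "tz": 0, "twist": 0},
  {"tx": 0, "ty": 0, "tz": 0, "twist": 0},
  {"tx": 0, "ty": 0, "tz": 0, "twist": 0},
], claw=0, grip_force=15)

```text
t: 12.17
eef_pos: [0.559, 0.0069, 0.0191]
ee_rot: [-3.141, -0.001, -0.07]
force: [-1.2, 0.9, 6.4]
width: 0.044
gripper_force: 15.0
```

Emit:
arm_command([
  {"tx": 0, "ty": 0, "tz": -0.01, "twist": 0},
  {"tx": 0, "ty": 0, "tz": -0.025, "twist": 0},
  {"tx": 0, "ty": 0, "tz": -0.04, "twist": 0},
  {"tx": 0, "ty": 0, "tz": -0.048, "twist": 0},
  {"tx": 0, "ty": 0, "tz": -0.048, "twist": 0},
  {"tx": -0.03, "ty": 0, "tz": -0.048, "twist": 0},
  {"tx": -0.07, "ty": 0, "tz": -0.048, "twist": 0},
  {"tx": -0.11, "ty": 0, "tz": -0.048, "twist": 0},
], grip_force=20)

```text
t: 12.83
eef_pos: [0.5295, 0.0084, 0.0299]
ee_rot: [3.141, 0.001, -0.07]
force: [-0.8, -0.6, -0.3]
width: 0.0435
gripper_force: 20.0
```

Emit:
arm_command([
  {"tx": -0.05, "ty": 0, "tz": 0, "twist": 0},
  {"tx": -0.12, "ty": 0, "tz": 0, "twist": 0},
  {"tx": -0.19, "ty": 0, "tz": 0, "twist": 0},
  {"tx": -0.24, "ty": 0, "tz": 0, "twist": 0},
  {"tx": -0.26, "ty": 0, "tz": 0, "twist": 0},
  {"tx": -0.26, "ty": 0, "tz": -0.04, "twist": 0},
  {"tx": -0.26, "ty": 0, "tz": -0.12, "twist": 0},
  {"tx": -0.26, "ty": 0, "tz": -0.22, "twist": 0},
])

```text
t: 13.5
eef_pos: [0.4646, 0.0128, 0.0848]
ee_rot: [3.14, 0.003, -0.07]
force: [0.5, 0.1, -0.5]
width: 0.0439
gripper_force: 20.0
```

```bash
python3 - <<'E'
from h import *
s=get_state();print(s['t'],s['eef_pos'],s['ee_rot'],s['force'],s['width'],s['q']); save('wrist','w4.png')
E
```

```text
13.5 [0.46455221 0.01275831 0.08479668] [ 3.14010120e+00  2.99593689e-03 -6.95697408e-02] [ 0.45943091  0.10780336 -0.51965458] 0.04391378280583647 [ 4.52709287e-01  1.64360588e-01 -6.25941027e-01 -2.86002570e-04
 -7.83835286e-01  1.04872242e+00]
```

View pics/w4.png

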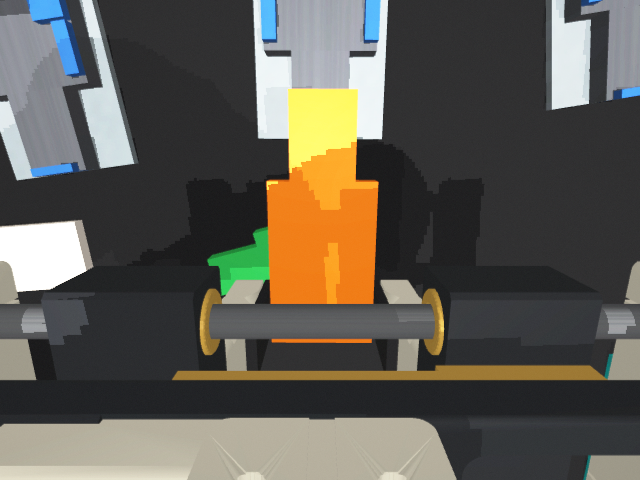

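The wrist view shows the orange plate held straight, nose up at (322,90). On to the tray.

Emit:
arm_command([
  {"tx": -0.03, "ty": 0, "tz": -0.05, "twist": 0},
  {"tx": -0.08, "ty": 0.1, "tz": -0.12, "twist": 0},
  {"tx": -0.08, "ty": 0.22, "tz": -0.15, "twist": 0},
  {"tx": -0.08, "ty": 0.36, "tz": -0.15, "twist": 0},
  {"tx": -0.08, "ty": 0.5, "tz": -0.15, "twist": 0},
  {"tx": -0.05, "ty": 0.63, "tz": -0.15, "twist": 0},
  {"tx": -0.03, "ty": 0.75, "tz": -0.15, "twist": 0},
  {"tx": 0, "ty": 0.82, "tz": -0.15, "twist": 0},
])

```text
t: 14.22
eef_pos: [0.4511, -0.1937, 0.1228]
ee_rot: [3.141, -0.0, -0.071]
force: [0.4, 0.2, -1.5]
width: 0.0438
gripper_force: 20.0
```

Emit:
arm_command([
  {"tx": 0, "ty": 0.1, "tz": 0, "twist": 0},
  {"tx": 0, "ty": 0.22, "tz": 0, "twist": -0.02},
  {"tx": 0, "ty": 0.36, "tz": 0, "twist": -0.04},
  {"tx": 0, "ty": 0.5, "tz": 0, "twist": -0.06},
  {"tx": 0, "ty": 0.63, "tz": 0, "twist": -0.074},
  {"tx": 0, "ty": 0.74, "tz": 0, "twist": -0.074},
  {"tx": -0.006, "ty": 0.8, "tz": 0, "twist": -0.074},
  {"tx": -0.006, "ty": 0.816, "tz": 0, "twist": -0.074},
])

```text
t: 14.88
eef_pos: [0.4352, -0.3969, 0.1221]
ee_rot: [-3.142, 0.001, 0.16]
force: [-0.4, -0.1, -0.7]
width: 0.0435
gripper_force: 20.0
```

```bash
python3 - <<'E'
from h import *
s=get_state();print(s['t'],s['eef_pos'],s['ee_rot'],s['force'],s['width']); save('top','top2.png'); f=save('wrist','w5.png')
E
```

```text
14.8833 [ 0.43524818 -0.39687579  0.12211702] [-3.14152499e+00  7.02774229e-04  1.60359745e-01] [-0.398324   -0.10876296 -0.74757255] 0.043455524510464014
```

View pics/w5.png

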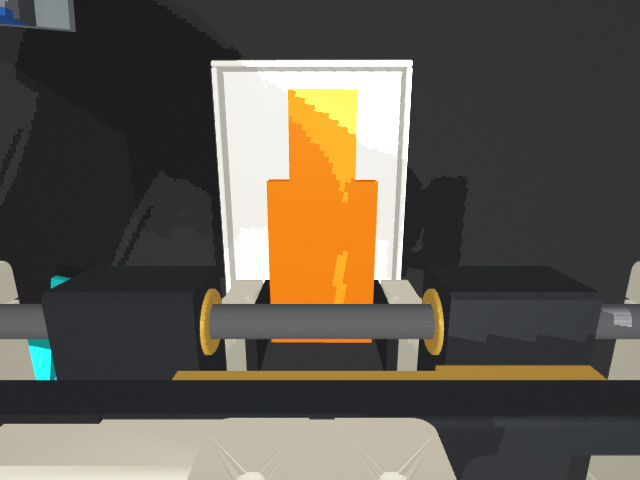

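The plate is centred over the tray, whose walls are at columns 215 and 405. Lowering.

Emit:
arm_command([
  {"tx": 0, "ty": 0, "tz": 0.06, "twist": 0},
  {"tx": 0, "ty": 0, "tz": 0.14, "twist": 0},
  {"tx": 0, "ty": 0, "tz": 0.22, "twist": 0},
  {"tx": 0, "ty": 0, "tz": 0.3, "twist": 0},
  {"tx": 0, "ty": 0, "tz": 0.36, "twist": 0},
  {"tx": 0, "ty": 0, "tz": 0.41, "twist": 0},
  {"tx": 0, "ty": 0, "tz": 0.44, "twist": 0},
  {"tx": 0, "ty": 0, "tz": 0.455, "twist": 0},
])

```text
t: 15.65
eef_pos: [0.4359, -0.3935, 0.0081]
ee_rot: [-3.141, 0.001, 0.164]
force: [0.1, -0.2, -0.7]
width: 0.0437
gripper_force: 20.0
```

Emit:
arm_command([
  {"tx": 0, "ty": 0, "tz": 0.002, "twist": 0},
  {"tx": 0, "ty": 0, "tz": 0.004, "twist": 0},
  {"tx": 0, "ty": 0, "tz": 0.006, "twist": 0},
  {"tx": 0, "ty": 0, "tz": 0.006, "twist": 0},
  {"tx": 0, "ty": 0, "tz": 0.006, "twist": 0},
  {"tx": 0, "ty": 0, "tz": 0.006, "twist": 0},
  {"tx": 0, "ty": 0, "tz": 0.006, "twist": 0},
  {"tx": 0, "ty": 0, "tz": 0.006, "twist": 0},
])

```text
t: 16.32
eef_pos: [0.4361, -0.3948, 0.0077]
ee_rot: [3.141, -0.0, 0.163]
force: [0.3, 0.3, -0.9]
width: 0.0436
gripper_force: 20.0
```

Emit:
arm_command([
  {"tx": 0, "ty": 0, "tz": 0.004, "twist": 0},
  {"tx": 0, "ty": 0, "tz": 0.008, "twist": 0},
  {"tx": 0, "ty": 0, "tz": 0.012, "twist": 0},
  {"tx": 0, "ty": 0, "tz": 0.012, "twist": 0},
  {"tx": 0, "ty": 0, "tz": 0.012, "twist": 0},
  {"tx": 0, "ty": 0, "tz": 0.012, "twist": 0},
  {"tx": 0, "ty": 0, "tz": 0.012, "twist": 0},
  {"tx": 0, "ty": 0, "tz": 0.012, "twist": 0},
])

```text
t: 16.98
eef_pos: [0.4361, -0.3948, 0.0045]
ee_rot: [-3.142, 0.0, 0.163]
force: [0.4, -0.4, -0.8]
width: 0.0438
gripper_force: 20.0
```

Emit:
arm_command([
  {"tx": 0, "ty": 0, "tz": 0, "twist": 0},
  {"tx": 0, "ty": 0, "tz": 0, "twist": 0},
  {"tx": 0, "ty": 0, "tz": 0, "twist": 0},
  {"tx": 0, "ty": 0, "tz": 0, "twist": 0},
  {"tx": 0, "ty": 0, "tz": 0, "twist": 0},
  {"tx": 0, "ty": 0, "tz": -0.06, "twist": 0},
  {"tx": 0, "ty": 0, "tz": -0.16, "twist": 0},
  {"tx": 0, "ty": 0, "tz": -0.28, "twist": 0},
], claw=0.65)

```text
t: 17.65
eef_pos: [0.4348, -0.3941, 0.0737]
ee_rot: [-3.139, 0.003, 0.162]
force: [1.5, -0.9, 0.2]
width: 0.0569
gripper_force: 0.0
```

Emit:
arm_command([
  {"tx": 0, "ty": -0.05, "tz": -0.1, "twist": 0},
  {"tx": 0, "ty": -0.12, "tz": -0.25, "twist": 0},
  {"tx": 0, "ty": -0.22, "tz": -0.4, "twist": 0},
  {"tx": 0, "ty": -0.34, "tz": -0.5, "twist": 0.02},
  {"tx": 0, "ty": -0.46, "tz": -0.5, "twist": 0.03},
  {"tx": 0, "ty": -0.57, "tz": -0.5, "twist": 0.04},
  {"tx": 0, "ty": -0.64, "tz": -0.5, "twist": 0.04},
  {"tx": 0, "ty": -0.68, "tz": -0.5, "twist": 0.04},
])

```text
t: 18.32
eef_pos: [0.4081, -0.2254, 0.2001]
ee_rot: [-3.141, -0.001, 0.038]
force: [0.3, -0.9, -0.2]
width: 0.057
gripper_force: 0.0
```

```bash
python3 - <<'E'
from h import *
np.set_printoptions(precision=4,suppress=True)
s=get_state();print(s['t'],s['eef_pos'],s['ee_rot'],s['force'],s['width']); ct=calibration('top');it=save('top','top3.png')[:,:,::-1]
f=save('wrist','w6.png');c=calibration('wrist')
for n,p in [('R',(.604,-.167,.08))]: print(n,stfit(np.ascontiguousarray(f[:,:,::-1]),c,p))
hsv=cv2.cvtColor(it,cv2.COLOR_BGR2HSV)
g=cv2.inRange(hsv,(45,80,80),(85,255,255));w=cv2.inRange(hsv,(0,0,150),(180,60,255))
o=cv2.inRange(hsv,(5,120,120),(28,255,255));o[:,:455]=0;print('orange',platefit(o,'top',.014))
g[:200]=0;g[:,:230]=0;g[300:]=0
print('green',platefit(g,'top',.012))
w[:220]=0;w[270:]=0;w[:,285:]=0;print('white',platefit(w,'top',.008))
E
```

```text
18.3167 [ 0.4081 -0.2254  0.2001] [-3.1414 -0.0014  0.0381] [ 0.3385 -0.8864 -0.1628] 0.05704224385595403
R (array([ 0.6068, -0.1654,  0.0851]), 174, np.float64(0.7179565357040038))
orange (array([ 0.4677, -0.3885,  0.0853]), np.float64(4.499142803445339))
green (array([0.463 , 0.0314, 1.78  ]), np.float64(4.598935939473081))
white (array([0.4732, 0.2188, 1.5621]), np.float64(0.8232554558757165))
```

View pics/w6.png

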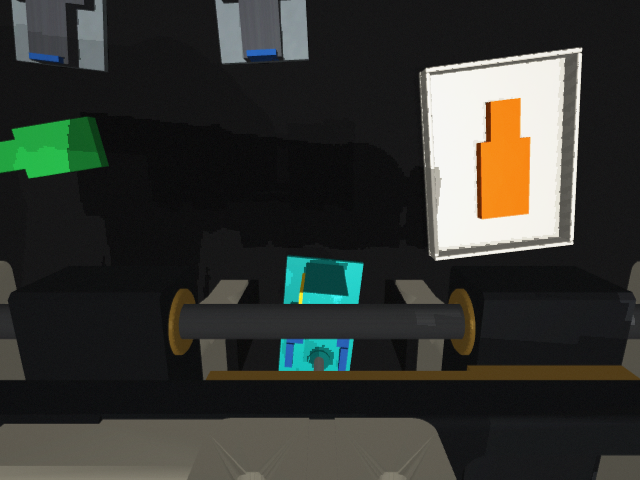

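The wrist view shows the orange plate lying flat in the tray at (505,160). Now the green plate: I'll hover over its grip point with yaw along its nose.

Emit:
arm_command([
  {"tx": 0.02, "ty": -0.08, "tz": 0, "twist": -0.02},
  {"tx": 0.06, "ty": -0.2, "tz": 0, "twist": -0.05},
  {"tx": 0.1, "ty": -0.33, "tz": 0, "twist": -0.08},
  {"tx": 0.14, "ty": -0.46, "tz": 0, "twist": -0.11},
  {"tx": 0.18, "ty": -0.59, "tz": 0, "twist": -0.14},
  {"tx": 0.22, "ty": -0.71, "tz": 0, "twist": -0.17},
  {"tx": 0.26, "ty": -0.81, "tz": 0, "twist": -0.19},
  {"tx": 0.28, "ty": -0.874, "tz": 0, "twist": -0.2},
])

```text
t: 19.08
eef_pos: [0.4719, -0.0044, 0.1994]
ee_rot: [3.141, 0.0, 0.67]
force: [-0.1, -0.8, 0.9]
width: 0.0572
gripper_force: 0.0
```

Emit:
arm_command([
  {"tx": 0, "ty": 0, "tz": 0, "twist": -0.035},
  {"tx": 0, "ty": 0, "tz": 0, "twist": -0.07},
  {"tx": 0, "ty": 0, "tz": 0, "twist": -0.105},
  {"tx": 0, "ty": 0, "tz": 0, "twist": -0.14},
  {"tx": 0, "ty": 0, "tz": 0, "twist": -0.175},
  {"tx": 0, "ty": 0, "tz": 0, "twist": -0.21},
  {"tx": 0, "ty": 0, "tz": 0, "twist": -0.245},
  {"tx": 0, "ty": 0, "tz": 0, "twist": -0.28},
])

```text
t: 19.75
eef_pos: [0.471, -0.0067, 0.1992]
ee_rot: [-3.141, 0.001, 1.55]
force: [0.4, -0.5, 0.1]
width: 0.057
gripper_force: 0.0
```

Emit:
arm_command([
  {"tx": 0, "ty": 0, "tz": 0.02, "twist": -0.035},
  {"tx": 0, "ty": 0, "tz": 0.06, "twist": -0.072},
  {"tx": 0, "ty": 0, "tz": 0.11, "twist": -0.072},
  {"tx": 0, "ty": 0, "tz": 0.16, "twist": -0.072},
  {"tx": 0, "ty": 0, "tz": 0.19, "twist": -0.072},
  {"tx": 0, "ty": 0, "tz": 0.2, "twist": -0.072},
  {"tx": 0, "ty": 0, "tz": 0.2, "twist": -0.072},
  {"tx": 0, "ty": 0, "tz": 0.2, "twist": -0.072},
])

```text
t: 20.42
eef_pos: [0.4709, -0.0062, 0.1498]
ee_rot: [3.142, 0.0, 1.771]
force: [0.4, 0.7, 0.0]
width: 0.0571
gripper_force: 0.0
```

```bash
python3 - <<'E'
from h import *
np.set_printoptions(precision=4,suppress=True)
s=get_state();print(s['t'],s['eef_pos'],s['ee_rot'],s['q'])
f=save('wrist','w7.png');hsv=cv2.cvtColor(f,cv2.COLOR_RGB2HSV)
g=cv2.inRange(hsv,(45,80,40),(85,255,255));g[268:]=0
p,e=platefit(g,'wrist',.012);print('green',p,e,'grip',p[:2]-.036*np.array([np.cos(p[2]),np.sin(p[2])]))
E
```

```text
20.4167 [ 0.4709 -0.0062  0.1498] [3.1415 0.0003 1.771 ] [ 0.4064  0.0888 -0.5335  0.0004 -0.9486  2.9351]
green [0.4638 0.0348 1.7627] 0.22799427390324925 grip [ 0.4706 -0.0005]
```

View pics/w7.png

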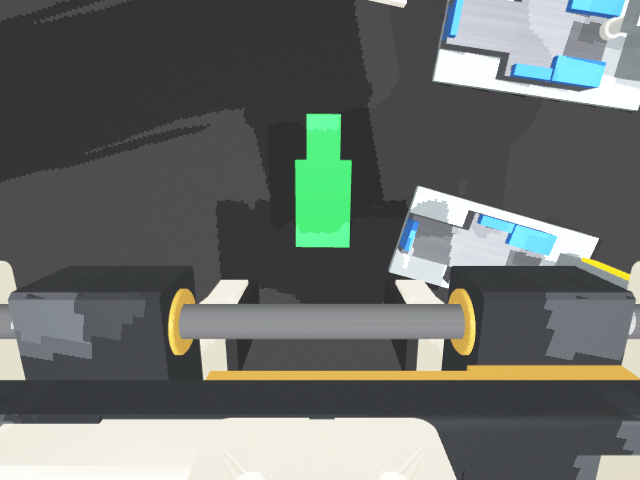

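The wrist view shows the whole green plate at (323,180), nose up, with a fit residual of 0.2 mm. Gripping it.

Emit:
arm_command([
  {"tx": 0.01, "ty": 0.003, "tz": 0.06, "twist": 0.003},
  {"tx": 0.023, "ty": 0.003, "tz": 0.15, "twist": 0.003},
  {"tx": 0.023, "ty": 0.003, "tz": 0.25, "twist": 0.003},
  {"tx": 0.023, "ty": 0.003, "tz": 0.35, "twist": 0.003},
  {"tx": 0.023, "ty": 0.003, "tz": 0.44, "twist": 0.003},
  {"tx": 0.023, "ty": 0.003, "tz": 0.51, "twist": 0.003},
  {"tx": 0.023, "ty": 0.003, "tz": 0.56, "twist": 0.003},
  {"tx": 0.023, "ty": 0.003, "tz": 0.585, "twist": 0.003},
], claw=0.75)

```text
t: 21.13
eef_pos: [0.4699, -0.0003, 0.0023]
ee_rot: [-3.14, 0.0, 1.762]
force: [0.2, 0.0, 0.2]
width: 0.066
gripper_force: 0.0
```

Emit:
arm_command([
  {"tx": 0, "ty": 0, "tz": 0, "twist": 0},
  {"tx": 0, "ty": 0, "tz": 0, "twist": 0},
  {"tx": 0, "ty": 0, "tz": 0, "twist": 0},
  {"tx": 0, "ty": 0, "tz": 0, "twist": 0},
  {"tx": 0, "ty": 0, "tz": 0, "twist": 0},
  {"tx": 0, "ty": 0, "tz": 0, "twist": 0},
  {"tx": 0, "ty": 0, "tz": 0, "twist": 0},
  {"tx": 0, "ty": 0, "tz": 0, "twist": 0},
], claw=0, grip_force=20)

```text
t: 21.8
eef_pos: [0.4708, 0.0, 0.0043]
ee_rot: [3.14, -0.0, 1.762]
force: [-1.4, 0.1, 6.9]
width: 0.0436
gripper_force: 20.0
```

Emit:
arm_command([
  {"tx": 0, "ty": 0, "tz": -0.02, "twist": 0},
  {"tx": 0, "ty": 0, "tz": -0.08, "twist": 0},
  {"tx": 0, "ty": 0, "tz": -0.16, "twist": 0},
  {"tx": 0, "ty": 0, "tz": -0.24, "twist": 0},
  {"tx": 0, "ty": 0, "tz": -0.3, "twist": 0},
  {"tx": 0, "ty": 0, "tz": -0.32, "twist": 0},
  {"tx": 0, "ty": 0, "tz": -0.32, "twist": 0},
  {"tx": 0, "ty": 0, "tz": -0.32, "twist": 0},
])

```text
t: 22.47
eef_pos: [0.4697, -0.0003, 0.0832]
ee_rot: [3.141, -0.0, 1.761]
force: [-0.4, -0.3, -0.8]
width: 0.0438
gripper_force: 20.0
```

```bash
cat >> h.py <<'E'
def inhand(f,hs,dz,s):
    """held plate's origin along tool x / y rel TCP and yaw, from a wrist RGB frame; dz = plate top above TCP"""
    m=cv2.inRange(cv2.cvtColor(f,cv2.COLOR_RGB2HSV),*hs);m[268:]=0;m[:,:200]=0;m[:,440:]=0
    p,e=platefit(m,'wrist',s['eef_pos'][2]+dz);d=p[:2]-s['eef_pos'][:2];y=s['ee_rot'][2]
    return np.array([d@[np.cos(y),np.sin(y)],d@[np.sin(y),-np.cos(y)],p[2]-y]),e
E
python3 - <<'E'
from h import *
np.set_printoptions(precision=4,suppress=True)
s=get_state();print(s['t'],s['eef_pos'],s['ee_rot'],s['q'][5],s['width'])
f=save('wrist','w8.png');print(inhand(f,((45,80,40),(85,255,255)),.009,s))
c=calibration('wrist');E=np.array(c['extrinsics']);w4=cv2.imread('pics/w4.png')[:,:,::-1];w5=cv2.imread('pics/w5.png')[:,:,::-1]
print(inhand(w4.copy(),((5,100,80),(32,255,255)),.0109,s),inhand(w5.copy(),((5,100,80),(32,255,255)),.0109,s))
E
```

```text
22.4667 [ 0.4697 -0.0003  0.0832] [ 3.1413 -0.0004  1.7614] 2.9127957617256515 0.043839685921216745
(array([ 0.0354, -0.0006,  0.0037]), np.float64(5.553973496149559))
(array([ 0.0368, -0.0002, -0.005 ]), np.float64(5.5084982625144585)) (array([ 0.0367, -0.0002, -0.0024]), np.float64(5.52903488917125))
```

```bash
cat >> h.py <<'E'
def edges(f,hs,dz,s,h0=268):
    """tool-x of nose tip and shoulder (rows) and tool-y of nose/body midlines of held plate"""
    m=cv2.inRange(cv2.cvtColor(f,cv2.COLOR_RGB2HSV),*hs)>0;m[h0:]=False;m[:,:200]=False;m[:,440:]=False
    w=m.sum(1).astype(float);tip=np.flatnonzero(w>20)[0]
    nw=np.median(w[tip+5:tip+50]);sh=np.flatnonzero(w>nw*1.3)[0]
    mid=lambda r:np.flatnonzero(m[r]).mean()
    y=s['ee_rot'][2];B=np.array([[np.cos(y),np.sin(y)],[np.sin(y),-np.cos(y)]])
    T=lambda u,v:B@(ray('wrist',(u,v),s['eef_pos'][2]+dz)[:2]-s['eef_pos'][:2])
    return dict(rows=(tip,sh),tip=T(mid(tip+8),tip-.5),sh=T(mid(tip+8),sh-.5),body=T(mid(sh+30),sh+30))
E
python3 - <<'E'
from h import *
np.set_printoptions(precision=4,suppress=True)
s=get_state();O=((5,100,80),(32,255,255));G=((45,80,40),(85,255,255))
for n,h,dz in(('w4',O,.0109),('w5',O,.0109),('w8',G,.0077)):
    print(n,edges(cv2.imread(f'pics/{n}.png')[:,:,::-1].copy(),h,dz,s))
E
```

```text
w4 {'rows': (np.int64(89), np.int64(180)), 'tip': array([0.0887, 0.0004]), 'sh': array([0.0557, 0.0004]), 'body': array([0.0437, 0.0001])}
w5 {'rows': (np.int64(89), np.int64(180)), 'tip': array([0.0887, 0.0002]), 'sh': array([0.0557, 0.0003]), 'body': array([0.0437, 0.0001])}
w8 {'rows': (np.int64(94), np.int64(182)), 'tip': array([ 0.0875, -0.0005]), 'sh': array([ 0.0547, -0.0005]), 'body': array([ 0.0424, -0.0003])}
```

Emit:
arm_command([
  {"tx": 0.02, "ty": 0, "tz": 0, "twist": 0.03},
  {"tx": 0.04, "ty": 0.005, "tz": 0, "twist": 0.065},
  {"tx": 0.054, "ty": 0.01, "tz": 0, "twist": 0.1},
  {"tx": 0.054, "ty": 0.01, "tz": 0, "twist": 0.14},
  {"tx": 0.054, "ty": 0.01, "tz": 0, "twist": 0.18},
  {"tx": 0.054, "ty": 0.01, "tz": 0, "twist": 0.22},
  {"tx": 0.054, "ty": 0.01, "tz": 0, "twist": 0.255},
  {"tx": 0.054, "ty": 0.01, "tz": 0, "twist": 0.29},
])

```text
t: 23.18
eef_pos: [0.4691, 0.0132, 0.082]
ee_rot: [-3.14, 0.002, 0.845]
force: [-0.2, -0.8, -0.4]
width: 0.0437
gripper_force: 20.0
```

Emit:
arm_command([
  {"tx": 0, "ty": 0, "tz": 0, "twist": 0.035},
  {"tx": 0, "ty": 0, "tz": 0, "twist": 0.07},
  {"tx": 0, "ty": 0, "tz": 0, "twist": 0.11},
  {"tx": 0, "ty": 0, "tz": 0, "twist": 0.15},
  {"tx": 0, "ty": 0, "tz": 0, "twist": 0.19},
  {"tx": 0, "ty": 0, "tz": 0, "twist": 0.23},
  {"tx": 0, "ty": 0, "tz": 0, "twist": 0.265},
  {"tx": 0, "ty": 0, "tz": 0, "twist": 0.293},
])

```text
t: 23.85
eef_pos: [0.4691, 0.0131, 0.082]
ee_rot: [3.14, 0.002, -0.076]
force: [0.0, -0.4, -0.6]
width: 0.0437
gripper_force: 20.0
```

Emit:
arm_command([
  {"tx": 0, "ty": 0, "tz": 0.02, "twist": 0},
  {"tx": 0, "ty": 0, "tz": 0.06, "twist": 0},
  {"tx": 0, "ty": 0, "tz": 0.11, "twist": 0},
  {"tx": 0, "ty": 0, "tz": 0.15, "twist": 0},
  {"tx": 0, "ty": 0, "tz": 0.18, "twist": 0},
  {"tx": 0, "ty": 0, "tz": 0.189, "twist": 0},
  {"tx": 0, "ty": 0, "tz": 0.189, "twist": 0},
  {"tx": 0, "ty": 0, "tz": 0.189, "twist": 0},
])

```text
t: 24.52
eef_pos: [0.4699, 0.0134, 0.0359]
ee_rot: [3.141, 0.0, -0.069]
force: [0.1, -0.2, -0.7]
width: 0.0435
gripper_force: 20.0
```

```bash
python3 - <<'E'
from h import *
np.set_printoptions(precision=4,suppress=True)
s=get_state();print(s['t'],s['eef_pos'],s['ee_rot'],s['width'])
f=save('wrist','w9.png');print(edges(f,((45,80,40),(85,255,255)),.0077,s))
d=np.array([.5595,.0071])-s['eef_pos'][:2];y=s['ee_rot'][2];print('tx,ty shares',d@[np.cos(y),np.sin(y)]/.25,d@[np.sin(y),-np.cos(y)]/.25,'twist',(y+.07)/np.pi)
E
```

```text
24.5167 [0.4699 0.0134 0.0359] [ 3.1412  0.0005 -0.0689] 0.04346984679820788
{'rows': (np.int64(95), np.int64(183)), 'tip': array([ 0.0866, -0.0011]), 'sh': array([ 0.0536, -0.0011]), 'body': array([ 0.0413, -0.0009])}
tx,ty shares 0.35921118015907194 0.0005731627973770099 twist 0.00034645344551405765
```

View pics/w9.png

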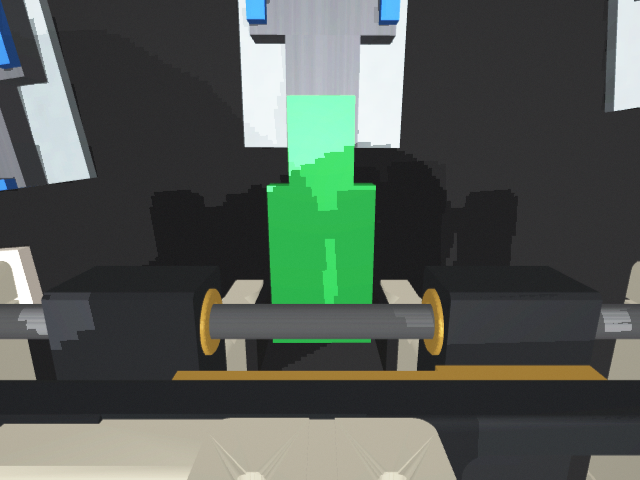

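The wrist view shows the green nose tip at (321,95), with the pocket pad centred at column 323. That's about 1 mm of lateral shift to make. Sliding in, then lowering gently.

Emit:
arm_command([
  {"tx": 0.03, "ty": 0.004, "tz": 0, "twist": 0},
  {"tx": 0.08, "ty": 0.004, "tz": 0, "twist": 0},
  {"tx": 0.14, "ty": 0.004, "tz": 0, "twist": 0},
  {"tx": 0.2, "ty": 0.004, "tz": 0, "twist": 0},
  {"tx": 0.26, "ty": 0.004, "tz": 0, "twist": 0},
  {"tx": 0.31, "ty": 0.004, "tz": 0, "twist": 0},
  {"tx": 0.345, "ty": 0.004, "tz": 0, "twist": 0},
  {"tx": 0.36, "ty": 0.004, "tz": 0, "twist": 0},
])

```text
t: 25.23
eef_pos: [0.5613, 0.0061, 0.0363]
ee_rot: [-3.141, -0.001, -0.07]
force: [0.4, 0.8, 0.4]
width: 0.0435
gripper_force: 20.0
```

Emit:
arm_command([
  {"tx": 0, "ty": 0, "tz": 0, "twist": 0},
  {"tx": 0, "ty": 0, "tz": 0.005, "twist": 0},
  {"tx": 0, "ty": 0, "tz": 0.01, "twist": 0},
  {"tx": 0, "ty": 0, "tz": 0.015, "twist": 0},
  {"tx": 0, "ty": 0, "tz": 0.02, "twist": 0},
  {"tx": 0, "ty": 0, "tz": 0.025, "twist": 0},
  {"tx": 0, "ty": 0, "tz": 0.028, "twist": 0},
  {"tx": 0, "ty": 0, "tz": 0.028, "twist": 0},
])

```text
t: 25.9
eef_pos: [0.5594, 0.0062, 0.0289]
ee_rot: [3.142, 0.0, -0.07]
force: [0.1, 0.5, -0.9]
width: 0.0433
gripper_force: 20.0
```

Emit:
arm_command([
  {"tx": 0, "ty": 0, "tz": 0.003, "twist": 0},
  {"tx": 0, "ty": 0, "tz": 0.006, "twist": 0},
  {"tx": 0, "ty": 0, "tz": 0.009, "twist": 0},
  {"tx": 0, "ty": 0, "tz": 0.012, "twist": 0},
  {"tx": 0, "ty": 0, "tz": 0.015, "twist": 0},
  {"tx": 0, "ty": 0, "tz": 0.017, "twist": 0},
  {"tx": 0, "ty": 0, "tz": 0.017, "twist": 0},
  {"tx": 0, "ty": 0, "tz": 0.017, "twist": 0},
])

```text
t: 26.57
eef_pos: [0.5596, 0.0062, 0.0247]
ee_rot: [3.142, 0.0, -0.07]
force: [0.5, 0.2, -0.3]
width: 0.0437
gripper_force: 20.0
```

Emit:
arm_command([
  {"tx": 0, "ty": 0, "tz": 0.002, "twist": 0},
  {"tx": 0, "ty": 0, "tz": 0.002, "twist": 0},
  {"tx": 0, "ty": 0, "tz": 0.002, "twist": 0},
  {"tx": 0, "ty": 0, "tz": 0.002, "twist": 0},
  {"tx": 0, "ty": 0, "tz": 0, "twist": 0},
  {"tx": 0, "ty": 0, "tz": -0.05, "twist": 0},
  {"tx": -0.05, "ty": 0, "tz": -0.15, "twist": 0},
  {"tx": -0.1, "ty": 0, "tz": -0.27, "twist": 0},
], claw=0.7)

```text
t: 27.23
eef_pos: [0.5334, 0.0075, 0.0913]
ee_rot: [3.14, 0.004, -0.07]
force: [0.7, 1.9, 0.1]
width: 0.0618
gripper_force: 0.0
```

Emit:
arm_command([
  {"tx": -0.05, "ty": 0, "tz": -0.1, "twist": 0},
  {"tx": -0.1, "ty": 0, "tz": -0.2, "twist": 0},
  {"tx": -0.1, "ty": 0, "tz": -0.3, "twist": 0},
  {"tx": -0.1, "ty": 0, "tz": -0.35, "twist": 0},
  {"tx": -0.1, "ty": 0, "tz": -0.35, "twist": 0},
  {"tx": -0.1, "ty": 0, "tz": -0.35, "twist": 0},
  {"tx": -0.1, "ty": 0, "tz": -0.35, "twist": 0},
  {"tx": -0.1, "ty": 0, "tz": -0.35, "twist": 0},
], claw=0)

```text
t: 27.9
eef_pos: [0.5091, 0.0095, 0.1787]
ee_rot: [3.141, 0.002, -0.07]
force: [-0.6, -0.5, -0.5]
width: 0.0135
gripper_force: 0.0
```

```bash
python3 - <<'E'
from h import *
np.set_printoptions(precision=4,suppress=True)
s=get_state();print(s['t'],s['eef_pos'],s['ee_rot'],s['width'])
f=save('wrist','w10.png');bgr=np.ascontiguousarray(f[:,:,::-1])
cv2.imwrite('pics/w10c.png',cv2.resize(bgr[0:270,160:480],(711,600)))
print(stfit(bgr,calibration('wrist'),(.594,.0045,-.0695)))
for k in (0,.012,.024): print(k,projc(calibration('wrist'),stw((.594,.0045,-.0695),[[.04,0,.148-k]])))
for r in spot_point('knob1','wrist'): print(r)
E
```

```text
27.9 [0.5091 0.0095 0.1787] [ 3.1409  0.0019 -0.0701] 0.013455443446722557
(array([ 0.5948,  0.0052, -0.0733]), 284, np.float64(0.8059990490699996))
0 [[320.5023  14.8879]]
0.012 [[320.5396  23.6008]]
0.024 [[320.5724  31.2496]]
{'uv': [321.0, 14.0], 'score': 0.97}
```

View pics/w10c.png

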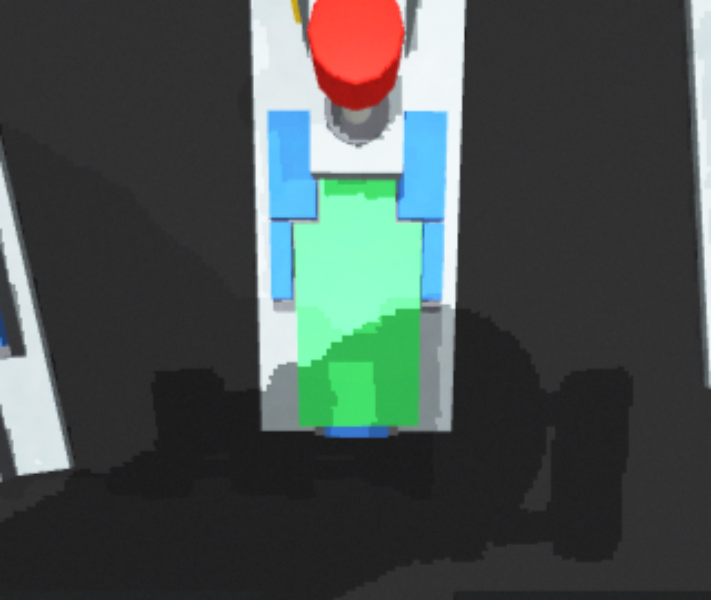

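The crop shows green seated between the blue walls with the rear stop visible behind it, and the knob still raised. Pushing the foot down with shut fingers.

Emit:
arm_command([
  {"tx": 0.05, "ty": 0, "tz": 0, "twist": 0},
  {"tx": 0.13, "ty": 0, "tz": 0, "twist": 0},
  {"tx": 0.22, "ty": -0.002, "tz": 0, "twist": 0},
  {"tx": 0.32, "ty": -0.002, "tz": 0, "twist": 0},
  {"tx": 0.41, "ty": -0.004, "tz": 0, "twist": 0},
  {"tx": 0.47, "ty": -0.004, "tz": 0, "twist": 0},
  {"tx": 0.5, "ty": -0.004, "tz": 0.02, "twist": 0},
  {"tx": 0.5, "ty": -0.004, "tz": 0.05, "twist": 0},
], claw=0)

```text
t: 28.67
eef_pos: [0.6356, 0.0018, 0.166]
ee_rot: [3.141, 0.001, -0.07]
force: [0.2, -0.1, 0.2]
width: 0.0003
gripper_force: 0.0
```

Emit:
arm_command([
  {"tx": 0, "ty": 0, "tz": 0.03, "twist": 0},
  {"tx": 0, "ty": 0, "tz": 0.06, "twist": 0},
  {"tx": 0, "ty": 0, "tz": 0.08, "twist": 0},
  {"tx": 0, "ty": 0, "tz": 0.1, "twist": 0},
  {"tx": 0, "ty": 0, "tz": 0.115, "twist": 0},
  {"tx": 0, "ty": 0, "tz": 0.13, "twist": 0},
  {"tx": 0, "ty": 0, "tz": 0.14, "twist": 0},
  {"tx": 0, "ty": 0, "tz": 0.145, "twist": 0},
])

```text
t: 29.33
eef_pos: [0.6344, 0.0019, 0.1309]
ee_rot: [-3.142, 0.0, -0.07]
force: [-1.6, 0.7, 2.4]
width: 0.0002
gripper_force: 1.2
```

Emit:
arm_command([
  {"tx": 0, "ty": 0, "tz": 0.003, "twist": 0},
  {"tx": 0, "ty": 0, "tz": 0.006, "twist": 0},
  {"tx": 0, "ty": 0, "tz": 0.009, "twist": 0},
  {"tx": 0, "ty": 0, "tz": 0.012, "twist": 0},
  {"tx": 0, "ty": 0, "tz": 0.014, "twist": 0},
  {"tx": 0, "ty": 0, "tz": 0.014, "twist": 0},
  {"tx": 0, "ty": 0, "tz": 0.014, "twist": 0},
  {"tx": 0, "ty": 0, "tz": 0.014, "twist": 0},
])

```text
t: 30.0
eef_pos: [0.6346, 0.002, 0.1275]
ee_rot: [-3.142, -0.0, -0.07]
force: [-1.1, -0.4, 0.8]
width: 0.0004
gripper_force: 0.6
```

Another 1.5 mm, slowly, until contact shows.

Emit:
arm_command([
  {"tx": 0, "ty": 0, "tz": 0.002, "twist": 0},
  {"tx": 0, "ty": 0, "tz": 0.004, "twist": 0},
  {"tx": 0, "ty": 0, "tz": 0.006, "twist": 0},
  {"tx": 0, "ty": 0, "tz": 0.007, "twist": 0},
  {"tx": 0, "ty": 0, "tz": 0.008, "twist": 0},
  {"tx": 0, "ty": 0, "tz": 0.008, "twist": 0},
  {"tx": 0, "ty": 0, "tz": 0.008, "twist": 0},
  {"tx": 0, "ty": 0, "tz": 0.008, "twist": 0},
])

```text
t: 30.67
eef_pos: [0.6347, 0.0019, 0.1263]
ee_rot: [-3.142, -0.001, -0.07]
force: [-2.4, -0.2, 6.4]
width: 0.0005
gripper_force: 3.3
```

Emit:
arm_command([
  {"tx": 0, "ty": 0, "tz": 0.002, "twist": 0},
  {"tx": 0, "ty": 0, "tz": 0.003, "twist": 0},
  {"tx": 0, "ty": 0, "tz": 0.003, "twist": 0},
  {"tx": 0, "ty": 0, "tz": 0.003, "twist": 0},
  {"tx": 0, "ty": 0, "tz": 0.003, "twist": 0},
  {"tx": 0, "ty": 0, "tz": 0.003, "twist": 0},
  {"tx": 0, "ty": 0, "tz": 0.003, "twist": 0},
  {"tx": 0, "ty": 0, "tz": 0.003, "twist": 0},
])

```text
t: 31.33
eef_pos: [0.6347, 0.002, 0.1262]
ee_rot: [-3.142, -0.001, -0.069]
force: [-4.8, 1.5, 10.7]
width: 0.0002
gripper_force: 5.5
```

Emit:
arm_command([
  {"tx": 0, "ty": 0, "tz": -0.06, "twist": 0},
  {"tx": 0, "ty": 0, "tz": -0.14, "twist": 0},
  {"tx": -0.06, "ty": -0.06, "tz": -0.2, "twist": 0},
  {"tx": -0.17, "ty": -0.18, "tz": -0.215, "twist": -0.01},
  {"tx": -0.29, "ty": -0.3, "tz": -0.215, "twist": -0.02},
  {"tx": -0.41, "ty": -0.42, "tz": -0.215, "twist": -0.03},
  {"tx": -0.52, "ty": -0.53, "tz": -0.215, "twist": -0.043},
  {"tx": -0.586, "ty": -0.6, "tz": -0.215, "twist": -0.043},
])

```text
t: 32.0
eef_pos: [0.4967, 0.1637, 0.1787]
ee_rot: [-3.141, -0.0, 0.069]
force: [0.9, -0.1, 0.2]
width: 0.0003
gripper_force: 0.0
```

Emit:
arm_command([
  {"tx": 0, "ty": 0, "tz": 0, "twist": 0},
  {"tx": 0, "ty": 0, "tz": 0, "twist": 0},
  {"tx": 0, "ty": 0, "tz": 0, "twist": 0},
  {"tx": 0, "ty": 0, "tz": 0, "twist": 0},
  {"tx": 0, "ty": 0, "tz": 0, "twist": 0},
  {"tx": 0, "ty": 0, "tz": 0, "twist": 0},
  {"tx": 0, "ty": 0, "tz": 0, "twist": 0},
  {"tx": 0, "ty": 0, "tz": 0, "twist": 0},
], claw=0.7)

```text
t: 32.67
eef_pos: [0.4991, 0.1614, 0.1784]
ee_rot: [3.141, 0.0, 0.064]
force: [0.2, -0.1, -0.8]
width: 0.0484
gripper_force: 0.0
```

```bash
python3 - <<'E'
from h import *
np.set_printoptions(precision=4,suppress=True)
s=get_state();print(s['t'],s['eef_pos'],s['ee_rot'],s['width'])
f=save('wrist','w11.png');bgr=np.ascontiguousarray(f[:,:,::-1]);c=calibration('wrist')
cv2.imwrite('pics/w11c.png',cv2.resize(bgr[0:270,160:480],(711,600)))
p,k,e=stfit(bgr,c,(.584,.167,.065));print(p,k,e)
for r in spot_point('knob1','wrist'): print(r,reading(c,p,r['uv']))
E
```

```text
32.6667 [0.4991 0.1614 0.1784] [3.1414 0.0003 0.0643] 0.048399687022077864
[0.5852 0.1683 0.0687] 282 0.595149246655088
```

View pics/w11c.png

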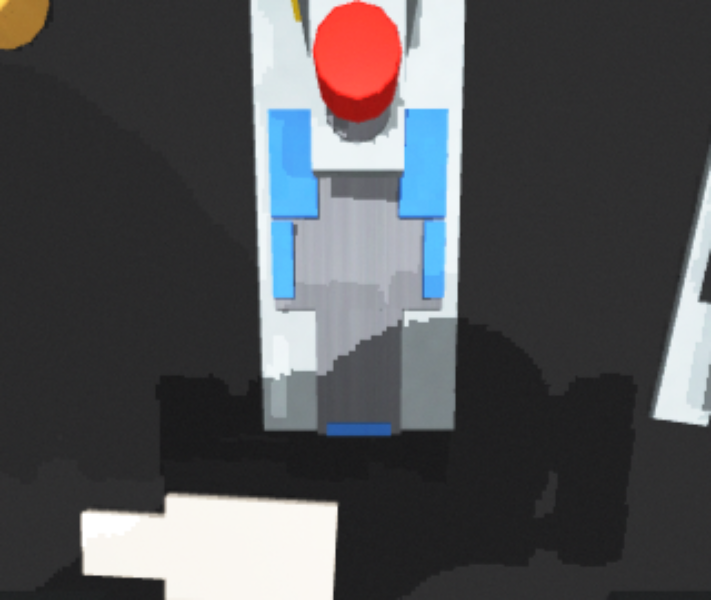

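The crop shows the empty left station with its knob somewhat lowered. The white plate is near (250,545) in the crop, nose left. Pinch the knob and pull it up.

Emit:
arm_command([
  {"tx": 0.06, "ty": 0, "tz": 0, "twist": 0},
  {"tx": 0.15, "ty": 0, "tz": 0, "twist": 0},
  {"tx": 0.25, "ty": 0, "tz": 0, "twist": 0},
  {"tx": 0.36, "ty": 0, "tz": 0, "twist": 0},
  {"tx": 0.45, "ty": 0, "tz": 0, "twist": 0},
  {"tx": 0.49, "ty": 0, "tz": 0, "twist": 0},
  {"tx": 0.5, "ty": -0.001, "tz": 0.02, "twist": 0},
  {"tx": 0.5, "ty": -0.001, "tz": 0.06, "twist": 0},
])

```text
t: 33.43
eef_pos: [0.6242, 0.1703, 0.1636]
ee_rot: [-3.141, -0.001, 0.065]
force: [-1.0, -0.3, 0.2]
width: 0.061
gripper_force: 0.0
```

Emit:
arm_command([
  {"tx": 0, "ty": 0, "tz": 0.04, "twist": 0},
  {"tx": 0, "ty": 0, "tz": 0.08, "twist": 0},
  {"tx": 0, "ty": 0, "tz": 0.12, "twist": 0},
  {"tx": 0, "ty": 0, "tz": 0.16, "twist": 0},
  {"tx": 0, "ty": 0, "tz": 0.19, "twist": 0},
  {"tx": 0, "ty": 0, "tz": 0.21, "twist": 0},
  {"tx": 0, "ty": 0, "tz": 0.222, "twist": 0},
  {"tx": 0, "ty": 0, "tz": 0.222, "twist": 0},
])

```text
t: 34.1
eef_pos: [0.6233, 0.1701, 0.1074]
ee_rot: [3.141, 0.001, 0.065]
force: [0.7, 0.1, 0.0]
width: 0.0618
gripper_force: 0.0
```

Emit:
arm_command([
  {"tx": 0, "ty": 0, "tz": 0, "twist": 0},
  {"tx": 0, "ty": 0, "tz": 0, "twist": 0},
  {"tx": 0, "ty": 0, "tz": 0, "twist": 0},
  {"tx": 0, "ty": 0, "tz": 0, "twist": 0},
  {"tx": 0, "ty": 0, "tz": 0, "twist": 0},
  {"tx": 0, "ty": 0, "tz": 0, "twist": 0},
  {"tx": 0, "ty": 0, "tz": 0, "twist": 0},
  {"tx": 0, "ty": 0, "tz": 0, "twist": 0},
], claw=0, grip_force=22)

```text
t: 34.77
eef_pos: [0.6236, 0.1699, 0.1082]
ee_rot: [3.141, 0.0, 0.065]
force: [0.3, -1.3, 1.3]
width: 0.0192
gripper_force: 22.0
```

Emit:
arm_command([
  {"tx": 0, "ty": 0, "tz": -0.005, "twist": 0},
  {"tx": 0, "ty": 0, "tz": -0.01, "twist": 0},
  {"tx": 0, "ty": 0, "tz": -0.015, "twist": 0},
  {"tx": 0, "ty": 0, "tz": -0.02, "twist": 0},
  {"tx": 0, "ty": 0, "tz": -0.025, "twist": 0},
  {"tx": 0, "ty": 0, "tz": -0.03, "twist": 0},
  {"tx": 0, "ty": 0, "tz": -0.032, "twist": 0},
  {"tx": 0, "ty": 0, "tz": -0.032, "twist": 0},
])

```text
t: 35.43
eef_pos: [0.6235, 0.1699, 0.1162]
ee_rot: [3.141, 0.0, 0.065]
force: [3.7, -3.3, -6.2]
width: 0.0196
gripper_force: 22.0
```

Emit:
arm_command([
  {"tx": 0, "ty": 0, "tz": -0.005, "twist": 0},
  {"tx": 0, "ty": 0, "tz": -0.01, "twist": 0},
  {"tx": 0, "ty": 0, "tz": -0.015, "twist": 0},
  {"tx": 0, "ty": 0, "tz": -0.015, "twist": 0},
  {"tx": 0, "ty": 0, "tz": -0.015, "twist": 0},
  {"tx": 0, "ty": 0, "tz": -0.015, "twist": 0},
  {"tx": 0, "ty": 0, "tz": -0.015, "twist": 0},
  {"tx": 0, "ty": 0, "tz": -0.015, "twist": 0},
])

```text
t: 36.1
eef_pos: [0.6235, 0.17, 0.12]
ee_rot: [3.141, 0.0, 0.065]
force: [3.5, -4.2, -5.8]
width: 0.0194
gripper_force: 22.0
```

Emit:
arm_command([
  {"tx": 0, "ty": 0, "tz": -0.004, "twist": 0},
  {"tx": 0, "ty": 0, "tz": -0.008, "twist": 0},
  {"tx": 0, "ty": 0, "tz": -0.012, "twist": 0},
  {"tx": 0, "ty": 0, "tz": -0.012, "twist": 0},
  {"tx": 0, "ty": 0, "tz": -0.012, "twist": 0},
  {"tx": 0, "ty": 0, "tz": -0.012, "twist": 0},
  {"tx": 0, "ty": 0, "tz": -0.012, "twist": 0},
  {"tx": 0, "ty": 0, "tz": -0.012, "twist": 0},
])

```text
t: 36.77
eef_pos: [0.6235, 0.1699, 0.1227]
ee_rot: [3.141, 0.0, 0.065]
force: [3.0, -3.7, -6.1]
width: 0.0196
gripper_force: 22.0
```

Emit:
arm_command([
  {"tx": 0, "ty": 0, "tz": -0.004, "twist": 0},
  {"tx": 0, "ty": 0, "tz": -0.008, "twist": 0},
  {"tx": 0, "ty": 0, "tz": -0.012, "twist": 0},
  {"tx": 0, "ty": 0, "tz": -0.012, "twist": 0},
  {"tx": 0, "ty": 0, "tz": -0.012, "twist": 0},
  {"tx": 0, "ty": 0, "tz": -0.012, "twist": 0},
  {"tx": 0, "ty": 0, "tz": -0.012, "twist": 0},
  {"tx": 0, "ty": 0, "tz": -0.012, "twist": 0},
])

```text
t: 37.43
eef_pos: [0.6233, 0.1699, 0.1232]
ee_rot: [3.141, 0.002, 0.064]
force: [11.1, -3.0, -21.9]
width: 0.0195
gripper_force: 22.0
```

Emit:
arm_command([
  {"tx": 0, "ty": 0, "tz": -0.004, "twist": 0},
  {"tx": 0, "ty": 0, "tz": -0.008, "twist": 0},
  {"tx": 0, "ty": 0, "tz": -0.012, "twist": 0},
  {"tx": 0, "ty": 0, "tz": -0.012, "twist": 0},
  {"tx": 0, "ty": 0, "tz": -0.012, "twist": 0},
  {"tx": 0, "ty": 0, "tz": -0.012, "twist": 0},
  {"tx": 0, "ty": 0, "tz": -0.012, "twist": 0},
  {"tx": 0, "ty": 0, "tz": -0.012, "twist": 0},
])

```text
t: 38.1
eef_pos: [0.6222, 0.1698, 0.1245]
ee_rot: [3.141, 0.005, 0.064]
force: [10.5, -2.6, -29.5]
width: 0.0193
gripper_force: 22.0
```

The left foot is fully raised. Now over to the white plate.

Emit:
arm_command([
  {"tx": 0, "ty": 0, "tz": 0, "twist": 0},
  {"tx": 0, "ty": 0, "tz": 0, "twist": 0},
  {"tx": 0, "ty": 0, "tz": 0, "twist": 0},
  {"tx": 0, "ty": 0, "tz": 0, "twist": 0},
  {"tx": 0, "ty": 0, "tz": -0.05, "twist": 0},
  {"tx": 0, "ty": 0, "tz": -0.12, "twist": 0},
  {"tx": 0, "ty": 0, "tz": -0.2, "twist": 0},
  {"tx": 0, "ty": 0, "tz": -0.26, "twist": 0},
], claw=0.75)

```text
t: 38.77
eef_pos: [0.624, 0.1706, 0.1965]
ee_rot: [-3.141, -0.002, 0.066]
force: [0.0, 0.6, 0.7]
width: 0.064
gripper_force: 0.0
```

Emit:
arm_command([
  {"tx": -0.05, "ty": 0, "tz": 0, "twist": 0},
  {"tx": -0.13, "ty": -0.02, "tz": 0, "twist": 0},
  {"tx": -0.22, "ty": -0.04, "tz": 0, "twist": -0.03},
  {"tx": -0.32, "ty": -0.06, "tz": 0, "twist": -0.06},
  {"tx": -0.42, "ty": -0.08, "tz": 0, "twist": -0.09},
  {"tx": -0.5, "ty": -0.1, "tz": 0, "twist": -0.12},
  {"tx": -0.56, "ty": -0.1, "tz": 0, "twist": -0.16},
  {"tx": -0.593, "ty": -0.1, "tz": 0, "twist": -0.2},
])

```text
t: 39.43
eef_pos: [0.4725, 0.1858, 0.1951]
ee_rot: [-3.141, -0.002, 0.699]
force: [-1.1, 0.6, 0.5]
width: 0.0658
gripper_force: 0.0
```

Emit:
arm_command([
  {"tx": 0, "ty": 0, "tz": 0.02, "twist": -0.035},
  {"tx": 0, "ty": 0, "tz": 0.06, "twist": -0.07},
  {"tx": 0, "ty": 0, "tz": 0.1, "twist": -0.105},
  {"tx": 0, "ty": 0, "tz": 0.14, "twist": -0.14},
  {"tx": 0, "ty": 0, "tz": 0.16, "twist": -0.18},
  {"tx": 0, "ty": 0, "tz": 0.16, "twist": -0.22},
  {"tx": 0, "ty": 0, "tz": 0.16, "twist": -0.25},
  {"tx": 0, "ty": 0, "tz": 0.16, "twist": -0.277},
])

```text
t: 40.1
eef_pos: [0.4742, 0.1859, 0.1547]
ee_rot: [3.14, -0.001, 1.568]
force: [-0.1, 0.0, -0.3]
width: 0.0659
gripper_force: 0.0
```

```bash
python3 - <<'E'
from h import *
np.set_printoptions(precision=4,suppress=True)
s=get_state();print(s['t'],s['eef_pos'],s['ee_rot'],s['q'][5])
f=save('wrist','w12.png');hsv=cv2.cvtColor(f,cv2.COLOR_RGB2HSV)
m=cv2.inRange(hsv,(0,0,110),(180,70,255));m[266:]=0;m[:,:240]=0;m[:,400:]=0
n,l,st,_=cv2.connectedComponentsWithStats(m);i=1+np.argmax(st[1:,4]);print(st[i]);m=(l==i)
p,e=platefit(m,'wrist',.008);print('white',p,e,'grip',p[:2]-.036*np.array([np.cos(p[2]),np.sin(p[2])]))
d=p[:2]-.036*np.array([np.cos(p[2]),np.sin(p[2])])-s['eef_pos'][:2];y=s['ee_rot'][2];print('tx,ty',d@[np.cos(y),np.sin(y)]/.25,d@[np.sin(y),-np.cos(y)]/.25,'twist',(y-p[2])/np.pi)
E
```

```text
40.1 [0.4742 0.1859 0.1547] [ 3.1403 -0.0012  1.5679] 2.3789679312070393
[ 294  121   55  129 6012]
white [0.4741 0.223  1.5849] 0.3335691203140527 grip [0.4746 0.187 ]
tx,ty 0.004362721951970808 0.0018204864241327969 twist -0.005406068891064569
```

View pics/w12.png

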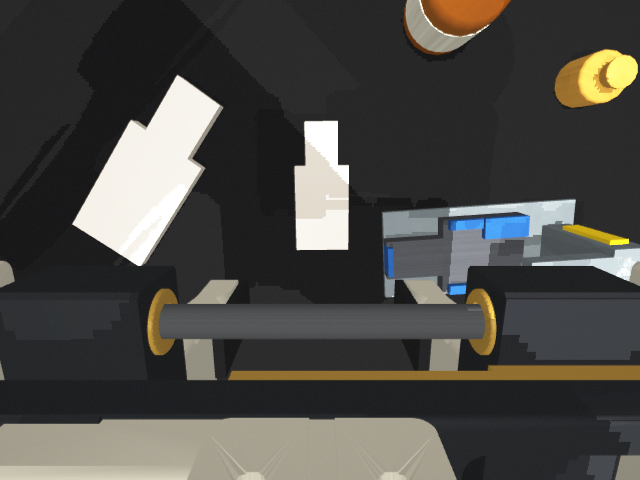

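The wrist view shows the small white plate at (322,185), with the larger decoy at (145,170). Gripping with a narrower opening so the fingers clear the left base.

Emit:
arm_command([
  {"tx": 0.004, "ty": 0.001, "tz": 0.03, "twist": -0.005},
  {"tx": 0.004, "ty": 0.001, "tz": 0.1, "twist": -0.005},
  {"tx": 0.004, "ty": 0.001, "tz": 0.19, "twist": -0.005},
  {"tx": 0.004, "ty": 0.001, "tz": 0.28, "twist": -0.005},
  {"tx": 0.004, "ty": 0.001, "tz": 0.37, "twist": -0.005},
  {"tx": 0.004, "ty": 0.001, "tz": 0.44, "twist": -0.005},
  {"tx": 0.004, "ty": 0.001, "tz": 0.49, "twist": -0.005},
  {"tx": 0.004, "ty": 0.001, "tz": 0.52, "twist": -0.005},
], claw=0.59)

```text
t: 40.82
eef_pos: [0.4736, 0.1861, 0.0222]
ee_rot: [-3.14, 0.001, 1.576]
force: [-0.0, -0.1, 0.3]
width: 0.0518
gripper_force: 0.0
```

Emit:
arm_command([
  {"tx": 0, "ty": 0, "tz": 0.02, "twist": 0},
  {"tx": 0, "ty": 0, "tz": 0.04, "twist": 0},
  {"tx": 0, "ty": 0, "tz": 0.06, "twist": 0},
  {"tx": 0, "ty": 0, "tz": 0.075, "twist": 0},
  {"tx": 0, "ty": 0, "tz": 0.085, "twist": 0},
  {"tx": 0, "ty": 0, "tz": 0.089, "twist": 0},
  {"tx": 0, "ty": 0, "tz": 0.089, "twist": 0},
  {"tx": 0, "ty": 0, "tz": 0.089, "twist": 0},
])

```text
t: 41.48
eef_pos: [0.4744, 0.1866, 0.0018]
ee_rot: [3.141, -0.0, 1.578]
force: [0.8, -0.2, 0.2]
width: 0.0515
gripper_force: 0.0
```

Emit:
arm_command([
  {"tx": 0, "ty": 0, "tz": 0, "twist": 0},
  {"tx": 0, "ty": 0, "tz": 0, "twist": 0},
  {"tx": 0, "ty": 0, "tz": 0, "twist": 0},
  {"tx": 0, "ty": 0, "tz": 0, "twist": 0},
  {"tx": 0, "ty": 0, "tz": 0, "twist": 0},
  {"tx": 0, "ty": 0, "tz": 0, "twist": 0},
  {"tx": 0, "ty": 0, "tz": 0, "twist": 0},
  {"tx": 0, "ty": 0, "tz": 0, "twist": 0},
], claw=0, grip_force=20)

```text
t: 42.15
eef_pos: [0.4744, 0.1866, 0.0018]
ee_rot: [3.141, -0.0, 1.578]
force: [-0.4, 0.3, 5.0]
width: 0.0432
gripper_force: 20.0
```

Emit:
arm_command([
  {"tx": 0, "ty": 0, "tz": -0.02, "twist": 0},
  {"tx": 0, "ty": 0, "tz": -0.08, "twist": 0},
  {"tx": 0, "ty": 0, "tz": -0.16, "twist": 0},
  {"tx": 0, "ty": 0, "tz": -0.24, "twist": 0},
  {"tx": 0, "ty": 0, "tz": -0.3, "twist": 0},
  {"tx": 0, "ty": 0, "tz": -0.32, "twist": 0},
  {"tx": 0, "ty": 0, "tz": -0.32, "twist": 0},
  {"tx": 0, "ty": 0, "tz": -0.32, "twist": 0},
])

```text
t: 42.82
eef_pos: [0.4739, 0.1863, 0.0811]
ee_rot: [-3.141, -0.0, 1.578]
force: [-0.1, 0.3, -1.3]
width: 0.0437
gripper_force: 20.0
```

```bash
python3 - <<'E'
from h import *
np.set_printoptions(precision=4,suppress=True)
s=get_state();print(s['t'],s['eef_pos'],s['ee_rot'],s['width'])
f=save('wrist','w13.png');print(edges(f,((0,0,110),(180,70,255)),.006,s))
E
```

```text
42.8167 [0.4739 0.1863 0.0811] [-3.1412 -0.0001  1.5778] 0.04368086519289671
{'rows': (np.int64(92), np.int64(181)), 'tip': array([ 0.0881, -0.0001]), 'sh': array([ 0.0547, -0.0001]), 'body': array([ 0.0423, -0.0001])}
```

Emit:
arm_command([
  {"tx": -0.03, "ty": -0.02, "tz": 0, "twist": 0},
  {"tx": -0.07, "ty": -0.04, "tz": 0, "twist": 0.03},
  {"tx": -0.113, "ty": -0.061, "tz": 0, "twist": 0.065},
  {"tx": -0.113, "ty": -0.061, "tz": 0, "twist": 0.1},
  {"tx": -0.113, "ty": -0.061, "tz": 0, "twist": 0.135},
  {"tx": -0.113, "ty": -0.061, "tz": 0, "twist": 0.17},
  {"tx": -0.113, "ty": -0.061, "tz": 0, "twist": 0.205},
  {"tx": -0.113, "ty": -0.061, "tz": 0, "twist": 0.24},
])

```text
t: 43.53
eef_pos: [0.4582, 0.1571, 0.0805]
ee_rot: [-3.141, 0.002, 0.818]
force: [0.1, -0.1, -0.6]
width: 0.044
gripper_force: 20.0
```

Emit:
arm_command([
  {"tx": 0, "ty": 0, "tz": 0, "twist": 0.035},
  {"tx": 0, "ty": 0, "tz": 0, "twist": 0.07},
  {"tx": 0, "ty": 0, "tz": 0, "twist": 0.105},
  {"tx": 0, "ty": 0, "tz": 0, "twist": 0.14},
  {"tx": 0, "ty": 0, "tz": 0, "twist": 0.175},
  {"tx": 0, "ty": 0, "tz": 0, "twist": 0.21},
  {"tx": 0, "ty": 0, "tz": 0, "twist": 0.23},
  {"tx": 0, "ty": 0, "tz": 0, "twist": 0.24},
])

```text
t: 44.2
eef_pos: [0.4582, 0.1571, 0.0805]
ee_rot: [3.14, 0.002, 0.066]
force: [0.5, -0.4, -0.5]
width: 0.0435
gripper_force: 20.0
```

Emit:
arm_command([
  {"tx": 0, "ty": 0, "tz": 0.02, "twist": 0},
  {"tx": 0, "ty": 0, "tz": 0.06, "twist": 0},
  {"tx": 0, "ty": 0, "tz": 0.11, "twist": 0},
  {"tx": 0, "ty": 0, "tz": 0.15, "twist": 0},
  {"tx": 0, "ty": 0, "tz": 0.18, "twist": 0},
  {"tx": 0, "ty": 0, "tz": 0.189, "twist": 0},
  {"tx": 0, "ty": 0, "tz": 0.189, "twist": 0},
  {"tx": 0, "ty": 0, "tz": 0.189, "twist": 0},
])

```text
t: 44.87
eef_pos: [0.4592, 0.158, 0.0343]
ee_rot: [3.141, 0.0, 0.071]
force: [0.2, -0.2, -1.1]
width: 0.0436
gripper_force: 20.0
```

```bash
python3 - <<'E'
from h import *
np.set_printoptions(precision=4,suppress=True)
s=get_state();print(s['t'],s['eef_pos'],s['ee_rot'],s['width'])
f=save('wrist','w14.png');bgr=np.ascontiguousarray(f[:,:,::-1])
# outline at bench-base rows, compare to w9 (green before M)
def base(im,rows):
    v=cv2.cvtColor(im,cv2.COLOR_BGR2HSV);b=(v[:,:,2]>70)
    for r in rows:
        x=np.flatnonzero(b[r,200:440])+200;print(r,x.min(),x.max(),(x.min()+x.max())/2)
for n,im in(('w9',cv2.imread('pics/w9.png')),('w14',bgr)): print(n);base(im,(40,70,90,125))
m=edges(f,((0,0,150),(180,60,255)),.0062,s) if 0 else None
d=np.array([.5487,.1642])-s['eef_pos'][:2];y=s['ee_rot'][2];print('tx,ty shares',d@[np.cos(y),np.sin(y)]/.25,d@[np.sin(y),-np.cos(y)]/.25,'twist',(y-.069)/np.pi)
E
```

```text
44.8667 [0.4592 0.158  0.0343] [3.1413 0.0003 0.0707] 0.04358232735362603
w9
40 239 405 322.0
70 241 403 322.0
90 241 402 321.5
125 243 400 321.5
w14
40 237 404 320.5
70 238 402 320.0
90 239 401 320.0
125 241 399 320.0
tx,ty shares 0.3588086957791708 0.0007055926043630801 twist 0.0005331143485998169
```

View pics/w14.png

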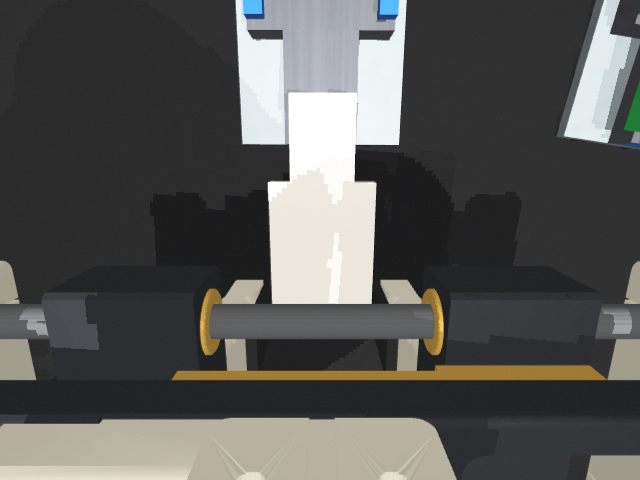

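The wrist view shows the white plate's tip at (322,93) and the station's midline at column 320, which matches the green approach geometry. Sliding in.

Emit:
arm_command([
  {"tx": 0.03, "ty": -0.001, "tz": 0, "twist": 0},
  {"tx": 0.08, "ty": -0.001, "tz": 0, "twist": 0},
  {"tx": 0.14, "ty": -0.001, "tz": 0, "twist": 0},
  {"tx": 0.2, "ty": -0.001, "tz": 0, "twist": 0},
  {"tx": 0.26, "ty": -0.001, "tz": 0, "twist": 0},
  {"tx": 0.31, "ty": -0.001, "tz": 0, "twist": 0},
  {"tx": 0.345, "ty": -0.001, "tz": 0, "twist": 0},
  {"tx": 0.36, "ty": -0.001, "tz": 0, "twist": 0},
])

```text
t: 45.58
eef_pos: [0.5506, 0.1649, 0.0345]
ee_rot: [-3.141, -0.001, 0.07]
force: [-0.5, -1.1, -0.7]
width: 0.0432
gripper_force: 20.0
```

Emit:
arm_command([
  {"tx": 0, "ty": 0, "tz": 0, "twist": 0},
  {"tx": 0, "ty": 0, "tz": 0.005, "twist": 0},
  {"tx": 0, "ty": 0, "tz": 0.01, "twist": 0},
  {"tx": 0, "ty": 0, "tz": 0.015, "twist": 0},
  {"tx": 0, "ty": 0, "tz": 0.02, "twist": 0},
  {"tx": 0, "ty": 0, "tz": 0.025, "twist": 0},
  {"tx": 0, "ty": 0, "tz": 0.032, "twist": 0},
  {"tx": 0, "ty": 0, "tz": 0.032, "twist": 0},
])

```text
t: 46.25
eef_pos: [0.549, 0.1648, 0.0261]
ee_rot: [-3.142, -0.0, 0.07]
force: [0.2, -0.2, -0.8]
width: 0.0435
gripper_force: 20.0
```

Emit:
arm_command([
  {"tx": 0, "ty": 0, "tz": 0.003, "twist": 0},
  {"tx": 0, "ty": 0, "tz": 0.006, "twist": 0},
  {"tx": 0, "ty": 0, "tz": 0.009, "twist": 0},
  {"tx": 0, "ty": 0, "tz": 0.012, "twist": 0},
  {"tx": 0, "ty": 0, "tz": 0.016, "twist": 0},
  {"tx": 0, "ty": 0, "tz": 0.016, "twist": 0},
  {"tx": 0, "ty": 0, "tz": 0.016, "twist": 0},
  {"tx": 0, "ty": 0, "tz": 0.016, "twist": 0},
])

```text
t: 46.92
eef_pos: [0.549, 0.1647, 0.0223]
ee_rot: [3.142, 0.0, 0.07]
force: [0.1, -0.3, -1.4]
width: 0.0436
gripper_force: 20.0
```

No contact, and the plate is down to about pocket-floor level. I'll release, retreat to the same viewpoint and look.

Emit:
arm_command([
  {"tx": 0, "ty": 0, "tz": 0.002, "twist": 0},
  {"tx": 0, "ty": 0, "tz": 0.002, "twist": 0},
  {"tx": 0, "ty": 0, "tz": 0.002, "twist": 0},
  {"tx": 0, "ty": 0, "tz": 0.002, "twist": 0},
  {"tx": 0, "ty": 0, "tz": 0, "twist": 0},
  {"tx": 0, "ty": 0, "tz": -0.05, "twist": 0},
  {"tx": -0.05, "ty": 0, "tz": -0.15, "twist": 0},
  {"tx": -0.1, "ty": 0, "tz": -0.27, "twist": 0},
], claw=0.7)

```text
t: 47.58
eef_pos: [0.5229, 0.1621, 0.0888]
ee_rot: [3.139, 0.004, 0.069]
force: [1.0, 0.0, 0.8]
width: 0.0614
gripper_force: 0.0
```

Emit:
arm_command([
  {"tx": -0.05, "ty": 0, "tz": -0.1, "twist": 0},
  {"tx": -0.1, "ty": 0, "tz": -0.2, "twist": 0},
  {"tx": -0.1, "ty": 0, "tz": -0.3, "twist": 0},
  {"tx": -0.1, "ty": 0, "tz": -0.36, "twist": 0},
  {"tx": -0.1, "ty": 0, "tz": -0.36, "twist": 0},
  {"tx": -0.1, "ty": 0, "tz": -0.36, "twist": 0},
  {"tx": -0.1, "ty": 0, "tz": -0.36, "twist": 0},
  {"tx": -0.1, "ty": 0, "tz": -0.36, "twist": 0},
], claw=0)

```text
t: 48.25
eef_pos: [0.4986, 0.1608, 0.1787]
ee_rot: [3.141, 0.002, 0.07]
force: [0.4, -0.0, 0.7]
width: 0.0141
gripper_force: 0.0
```

```bash
python3 - <<'E'
from h import *
np.set_printoptions(precision=4,suppress=True)
s=get_state();print(s['t'],s['eef_pos'],s['ee_rot'],s['width'])
f=save('wrist','w15.png');bgr=np.ascontiguousarray(f[:,:,::-1])
cv2.imwrite('pics/w15c.png',cv2.resize(bgr[0:270,160:480],(711,600)))
for r in spot_point('knob1','wrist'): print(r,reading(calibration('wrist'),(.5844,.167,.0695),r['uv']))
E
```

```text
48.25 [0.4986 0.1608 0.1787] [3.1407 0.0017 0.0699] 0.014130575157205345
{'uv': [321.0, 14.8], 'score': 0.88} (np.float64(0.0026031595966803035), array([1.4479, 0.0158]))
```

View pics/w15c.png

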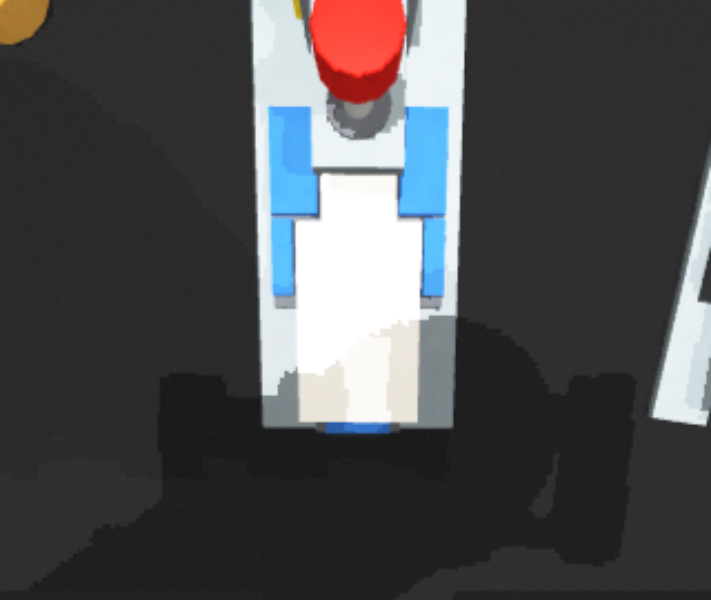

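White is seated between the walls with the rear stop visible behind it. Pushing the left foot down.

Emit:
arm_command([
  {"tx": 0.05, "ty": 0, "tz": 0, "twist": 0},
  {"tx": 0.13, "ty": 0, "tz": 0, "twist": 0},
  {"tx": 0.22, "ty": 0, "tz": 0, "twist": 0},
  {"tx": 0.32, "ty": 0, "tz": 0, "twist": 0},
  {"tx": 0.41, "ty": 0, "tz": 0, "twist": 0},
  {"tx": 0.47, "ty": 0, "tz": 0, "twist": 0},
  {"tx": 0.503, "ty": 0, "tz": 0.02, "twist": 0},
  {"tx": 0.503, "ty": 0, "tz": 0.05, "twist": 0},
], claw=0)

```text
t: 49.02
eef_pos: [0.6264, 0.1699, 0.1661]
ee_rot: [3.141, 0.0, 0.069]
force: [0.1, 0.4, 0.6]
width: 0.0004
gripper_force: 0.0
```

Emit:
arm_command([
  {"tx": 0, "ty": 0, "tz": 0.03, "twist": 0},
  {"tx": 0, "ty": 0, "tz": 0.06, "twist": 0},
  {"tx": 0, "ty": 0, "tz": 0.08, "twist": 0},
  {"tx": 0, "ty": 0, "tz": 0.1, "twist": 0},
  {"tx": 0, "ty": 0, "tz": 0.12, "twist": 0},
  {"tx": 0, "ty": 0, "tz": 0.14, "twist": 0},
  {"tx": 0, "ty": 0, "tz": 0.155, "twist": 0},
  {"tx": 0, "ty": 0, "tz": 0.163, "twist": 0},
])

```text
t: 49.68
eef_pos: [0.6243, 0.17, 0.1262]
ee_rot: [3.142, 0.0, 0.07]
force: [-2.2, -1.3, 2.8]
width: 0.0008
gripper_force: 1.3
```

Emit:
arm_command([
  {"tx": 0, "ty": 0, "tz": 0.003, "twist": 0},
  {"tx": 0, "ty": 0, "tz": 0.006, "twist": 0},
  {"tx": 0, "ty": 0, "tz": 0.009, "twist": 0},
  {"tx": 0, "ty": 0, "tz": 0.012, "twist": 0},
  {"tx": 0, "ty": 0, "tz": 0.014, "twist": 0},
  {"tx": 0, "ty": 0, "tz": 0.014, "twist": 0},
  {"tx": 0, "ty": 0, "tz": 0.014, "twist": 0},
  {"tx": 0, "ty": 0, "tz": 0.014, "twist": 0},
])

```text
t: 50.35
eef_pos: [0.6247, 0.1701, 0.1231]
ee_rot: [-3.141, -0.0, 0.07]
force: [-0.8, 0.1, 1.4]
width: 0.0004
gripper_force: 0.7
```

Emit:
arm_command([
  {"tx": 0, "ty": 0, "tz": 0.002, "twist": 0},
  {"tx": 0, "ty": 0, "tz": 0.004, "twist": 0},
  {"tx": 0, "ty": 0, "tz": 0.006, "twist": 0},
  {"tx": 0, "ty": 0, "tz": 0.007, "twist": 0},
  {"tx": 0, "ty": 0, "tz": 0.008, "twist": 0},
  {"tx": 0, "ty": 0, "tz": 0.008, "twist": 0},
  {"tx": 0, "ty": 0, "tz": 0.008, "twist": 0},
  {"tx": 0, "ty": 0, "tz": 0.008, "twist": 0},
])

```text
t: 51.02
eef_pos: [0.6248, 0.1701, 0.1223]
ee_rot: [-3.141, -0.001, 0.071]
force: [-4.2, -0.2, 9.2]
width: 0.0004
gripper_force: 4.6
```

Emit:
arm_command([
  {"tx": 0, "ty": 0, "tz": 0.002, "twist": 0},
  {"tx": 0, "ty": 0, "tz": 0.002, "twist": 0},
  {"tx": 0, "ty": 0, "tz": 0.002, "twist": 0},
  {"tx": 0, "ty": 0, "tz": 0.002, "twist": 0},
  {"tx": 0, "ty": 0, "tz": 0.002, "twist": 0},
  {"tx": 0, "ty": 0, "tz": 0.002, "twist": 0},
  {"tx": 0, "ty": 0, "tz": 0.002, "twist": 0},
  {"tx": 0, "ty": 0, "tz": 0.002, "twist": 0},
])

```text
t: 51.68
eef_pos: [0.6248, 0.1701, 0.1222]
ee_rot: [-3.141, -0.001, 0.071]
force: [-5.4, -0.0, 11.6]
width: 0.0008
gripper_force: 6.0
```

Emit:
arm_command([
  {"tx": 0, "ty": 0, "tz": -0.08, "twist": 0},
  {"tx": 0, "ty": 0, "tz": -0.18, "twist": 0},
  {"tx": -0.05, "ty": 0.05, "tz": -0.26, "twist": 0},
  {"tx": -0.1, "ty": 0.17, "tz": -0.27, "twist": 0},
  {"tx": -0.15, "ty": 0.3, "tz": -0.27, "twist": 0},
  {"tx": -0.2, "ty": 0.44, "tz": -0.27, "twist": 0},
  {"tx": -0.24, "ty": 0.57, "tz": -0.27, "twist": 0},
  {"tx": -0.257, "ty": 0.67, "tz": -0.27, "twist": 0},
])

```text
t: 52.35
eef_pos: [0.5709, -0.0036, 0.1882]
ee_rot: [-3.141, -0.0, 0.07]
force: [1.0, -1.0, 0.0]
width: 0.0008
gripper_force: 0.0
```

Emit:
arm_command([
  {"tx": -0.03, "ty": 0.1, "tz": 0, "twist": 0},
  {"tx": -0.08, "ty": 0.23, "tz": 0, "twist": 0},
  {"tx": -0.13, "ty": 0.37, "tz": 0, "twist": -0.002},
  {"tx": -0.18, "ty": 0.5, "tz": 0.02, "twist": -0.0045},
  {"tx": -0.23, "ty": 0.6, "tz": 0.04, "twist": -0.0045},
  {"tx": -0.257, "ty": 0.67, "tz": 0.05, "twist": -0.0045},
  {"tx": -0.257, "ty": 0.67, "tz": 0.05, "twist": -0.0045},
  {"tx": -0.257, "ty": 0.67, "tz": 0.05, "twist": -0.0045},
], claw=0.7)

```text
t: 53.02
eef_pos: [0.5195, -0.1742, 0.1754]
ee_rot: [-3.142, -0.0, 0.082]
force: [0.3, 1.3, -0.1]
width: 0.0482
gripper_force: 0.0
```

```bash
python3 - <<'E'
from h import *
np.set_printoptions(precision=4,suppress=True)
s=get_state();print(s['t'],s['eef_pos'],s['ee_rot'],s['width'])
f=save('wrist','w16.png');bgr=np.ascontiguousarray(f[:,:,::-1]);c=calibration('wrist')
p,k,e=stfit(bgr,c,(.605,-.166,.085));print(p,k,e)
for r in spot_point('knob1','wrist'): print(r,reading(c,p,r['uv']))
K=stw(p,[[.04,0,0]])[0,:2];d=K-s['eef_pos'][:2];y=s['ee_rot'][2];print('knob',K,'tx,ty',d@[np.cos(y),np.sin(y)]/.25,d@[np.sin(y),-np.cos(y)]/.25)
h=cv2.cvtColor(bgr,cv2.COLOR_BGR2HSV);m=cv2.inRange(h,(0,180,120),(6,255,255))|cv2.inRange(h,(174,180,120),(180,255,255))
n,_,st,ce=cv2.connectedComponentsWithStats(m);print(st[1:],ce[1:])
E
```

```text
53.0167 [ 0.5195 -0.1742  0.1754] [-3.1416 -0.      0.0821] 0.04821496733905946
[ 0.6053 -0.1636  0.0862] 285 0.8582292672756234
{'uv': [315.4, 12.9], 'score': 0.9} (np.float64(0.002604285394850417), array([ 1.0729, -0.0385]))
knob [ 0.6452 -0.1602] tx,ty 0.5054128903237152 -0.014687023725947669
[[ 296    0   42   51 1649]
 [   0    2   43   50 1506]
 [ 316   32    2    1    2]
 [ 310   34    1    1    1]] [[317.1837  22.6204]
 [ 18.3486  29.5226]
 [316.5     32.    ]
 [310.      34.    ]]
```

Emit:
arm_command([
  {"tx": 0.06, "ty": 0, "tz": 0, "twist": 0},
  {"tx": 0.15, "ty": -0.005, "tz": 0, "twist": 0},
  {"tx": 0.25, "ty": -0.01, "tz": 0, "twist": 0},
  {"tx": 0.36, "ty": -0.012, "tz": 0, "twist": 0},
  {"tx": 0.45, "ty": -0.012, "tz": 0, "twist": 0},
  {"tx": 0.49, "ty": -0.012, "tz": 0, "twist": 0},
  {"tx": 0.502, "ty": -0.012, "tz": 0.02, "twist": 0},
  {"tx": 0.502, "ty": -0.012, "tz": 0.05, "twist": 0},
])

```text
t: 53.78
eef_pos: [0.6453, -0.1587, 0.1627]
ee_rot: [3.142, -0.001, 0.085]
force: [-0.2, -1.3, 0.2]
width: 0.0616
gripper_force: 0.0
```

Emit:
arm_command([
  {"tx": 0, "ty": 0, "tz": 0.03, "twist": 0},
  {"tx": 0, "ty": 0, "tz": 0.07, "twist": 0},
  {"tx": 0, "ty": 0, "tz": 0.11, "twist": 0},
  {"tx": 0, "ty": 0, "tz": 0.14, "twist": 0},
  {"tx": 0, "ty": 0, "tz": 0.165, "twist": 0},
  {"tx": 0, "ty": 0, "tz": 0.18, "twist": 0},
  {"tx": 0, "ty": 0, "tz": 0.18, "twist": 0},
  {"tx": 0, "ty": 0, "tz": 0.18, "twist": 0},
])

```text
t: 54.45
eef_pos: [0.6447, -0.1597, 0.1181]
ee_rot: [3.141, 0.0, 0.084]
force: [-0.0, -1.2, 1.2]
width: 0.0613
gripper_force: 0.0
```

Emit:
arm_command([
  {"tx": 0, "ty": 0, "tz": 0, "twist": 0},
  {"tx": 0, "ty": 0, "tz": 0, "twist": 0},
  {"tx": 0, "ty": 0, "tz": 0, "twist": 0},
  {"tx": 0, "ty": 0, "tz": 0, "twist": 0},
  {"tx": 0, "ty": 0, "tz": 0, "twist": 0},
  {"tx": 0, "ty": 0, "tz": 0, "twist": 0},
  {"tx": 0, "ty": 0, "tz": 0, "twist": 0},
  {"tx": 0, "ty": 0, "tz": 0, "twist": 0},
], claw=0, grip_force=22)

```text
t: 55.12
eef_pos: [0.6448, -0.1616, 0.1182]
ee_rot: [3.139, 0.0, 0.084]
force: [1.8, -9.6, -2.1]
width: 0.0189
gripper_force: 22.0
```

Emit:
arm_command([
  {"tx": 0, "ty": 0, "tz": -0.003, "twist": 0},
  {"tx": 0, "ty": 0, "tz": -0.006, "twist": 0},
  {"tx": 0, "ty": 0, "tz": -0.008, "twist": 0},
  {"tx": 0, "ty": 0, "tz": -0.008, "twist": 0},
  {"tx": 0, "ty": 0, "tz": -0.008, "twist": 0},
  {"tx": 0, "ty": 0, "tz": -0.008, "twist": 0},
  {"tx": 0, "ty": 0, "tz": -0.008, "twist": 0},
  {"tx": 0, "ty": 0, "tz": -0.008, "twist": 0},
])

```text
t: 55.78
eef_pos: [0.6448, -0.1616, 0.1196]
ee_rot: [3.14, 0.0, 0.084]
force: [3.4, -9.9, -5.5]
width: 0.0194
gripper_force: 22.0
```

Emit:
arm_command([
  {"tx": 0, "ty": 0.004, "tz": -0.003, "twist": 0},
  {"tx": 0, "ty": 0.008, "tz": -0.006, "twist": 0},
  {"tx": 0, "ty": 0.008, "tz": -0.009, "twist": 0},
  {"tx": 0, "ty": 0.008, "tz": -0.012, "twist": 0},
  {"tx": 0, "ty": 0.008, "tz": -0.014, "twist": 0},
  {"tx": 0, "ty": 0.008, "tz": -0.014, "twist": 0},
  {"tx": 0, "ty": 0.008, "tz": -0.014, "twist": 0},
  {"tx": 0, "ty": 0.008, "tz": -0.014, "twist": 0},
])

```text
t: 56.45
eef_pos: [0.6448, -0.1618, 0.1236]
ee_rot: [3.141, -0.0, 0.084]
force: [3.3, -3.5, -7.2]
width: 0.0195
gripper_force: 22.0
```

Emit:
arm_command([
  {"tx": 0, "ty": 0, "tz": -0.003, "twist": 0},
  {"tx": 0, "ty": 0, "tz": -0.006, "twist": 0},
  {"tx": 0, "ty": 0, "tz": -0.009, "twist": 0},
  {"tx": 0, "ty": 0, "tz": -0.012, "twist": 0},
  {"tx": 0, "ty": 0, "tz": -0.012, "twist": 0},
  {"tx": 0, "ty": 0, "tz": -0.012, "twist": 0},
  {"tx": 0, "ty": 0, "tz": -0.012, "twist": 0},
  {"tx": 0, "ty": 0, "tz": -0.012, "twist": 0},
])

```text
t: 57.12
eef_pos: [0.6447, -0.1618, 0.126]
ee_rot: [3.142, 0.0, 0.084]
force: [4.6, -4.4, -10.9]
width: 0.0196
gripper_force: 22.0
```

Emit:
arm_command([
  {"tx": 0, "ty": 0, "tz": -0.003, "twist": 0},
  {"tx": 0, "ty": 0, "tz": -0.006, "twist": 0},
  {"tx": 0, "ty": 0, "tz": -0.009, "twist": 0},
  {"tx": 0, "ty": 0, "tz": -0.012, "twist": 0},
  {"tx": 0, "ty": 0, "tz": -0.012, "twist": 0},
  {"tx": 0, "ty": 0, "tz": -0.012, "twist": 0},
  {"tx": 0, "ty": 0, "tz": -0.012, "twist": 0},
  {"tx": 0, "ty": 0, "tz": -0.012, "twist": 0},
])

```text
t: 57.78
eef_pos: [0.6446, -0.1617, 0.1264]
ee_rot: [-3.141, 0.002, 0.083]
force: [11.2, -7.9, -24.9]
width: 0.0194
gripper_force: 22.0
```

Emit:
arm_command([
  {"tx": 0, "ty": 0, "tz": 0, "twist": 0},
  {"tx": 0, "ty": 0, "tz": -0.003, "twist": 0},
  {"tx": 0, "ty": 0, "tz": -0.006, "twist": 0},
  {"tx": 0, "ty": 0, "tz": -0.006, "twist": 0},
  {"tx": 0, "ty": 0, "tz": -0.006, "twist": 0},
  {"tx": 0, "ty": 0, "tz": -0.006, "twist": 0},
  {"tx": 0, "ty": 0, "tz": -0.006, "twist": 0},
  {"tx": 0, "ty": 0, "tz": -0.006, "twist": 0},
])

```text
t: 58.45
eef_pos: [0.6441, -0.1617, 0.127]
ee_rot: [-3.141, 0.003, 0.083]
force: [11.4, -9.0, -28.8]
width: 0.0194
gripper_force: 22.0
```

The right foot is at its stop. Release, rise, back off and check by numbers.

Emit:
arm_command([
  {"tx": 0, "ty": 0, "tz": 0, "twist": 0},
  {"tx": 0, "ty": 0, "tz": 0, "twist": 0},
  {"tx": 0, "ty": 0, "tz": 0, "twist": 0},
  {"tx": 0, "ty": 0, "tz": 0, "twist": 0},
  {"tx": 0, "ty": 0, "tz": -0.06, "twist": 0},
  {"tx": 0, "ty": 0, "tz": -0.14, "twist": 0},
  {"tx": 0, "ty": 0, "tz": -0.2, "twist": 0},
  {"tx": 0, "ty": 0, "tz": -0.22, "twist": 0},
], claw=0.7)

```text
t: 59.12
eef_pos: [0.6462, -0.1616, 0.19]
ee_rot: [3.141, -0.005, 0.085]
force: [0.5, -0.8, 1.1]
width: 0.0608
gripper_force: 0.0
```

Emit:
arm_command([
  {"tx": -0.06, "ty": 0, "tz": 0, "twist": 0},
  {"tx": -0.16, "ty": -0.05, "tz": 0, "twist": 0},
  {"tx": -0.27, "ty": -0.13, "tz": 0, "twist": 0},
  {"tx": -0.38, "ty": -0.24, "tz": -0.1, "twist": 0},
  {"tx": -0.47, "ty": -0.36, "tz": -0.2, "twist": 0},
  {"tx": -0.54, "ty": -0.47, "tz": -0.25, "twist": 0},
  {"tx": -0.58, "ty": -0.57, "tz": -0.28, "twist": 0},
  {"tx": -0.6, "ty": -0.64, "tz": -0.28, "twist": 0},
])

```text
t: 59.78
eef_pos: [0.481, -0.0131, 0.2591]
ee_rot: [-3.14, -0.005, 0.085]
force: [0.6, 0.0, -0.1]
width: 0.0614
gripper_force: 0.0
```

Emit:
arm_command([
  {"tx": 0, "ty": 0, "tz": 0, "twist": 0},
  {"tx": 0, "ty": 0, "tz": 0, "twist": 0},
  {"tx": 0, "ty": 0, "tz": 0, "twist": 0},
  {"tx": 0, "ty": 0, "tz": 0, "twist": 0},
  {"tx": 0, "ty": 0, "tz": 0, "twist": 0},
  {"tx": 0, "ty": 0, "tz": 0, "twist": 0},
  {"tx": 0, "ty": 0, "tz": 0, "twist": 0},
  {"tx": 0, "ty": 0, "tz": 0, "twist": 0},
])

```text
t: 60.45
eef_pos: [0.482, -0.0152, 0.2558]
ee_rot: [3.141, 0.001, 0.084]
force: [-0.2, 0.4, 0.0]
width: 0.0612
gripper_force: 0.0
```

```bash
python3 - <<'E'
from h import *
np.set_printoptions(precision=4,suppress=True)
s=get_state();print(s['t'],s['eef_pos'],s['ee_rot'])
f=save('wrist','w17.png');c=calibration('wrist');sp=spot_point('knob1','wrist')
for n,p in (('L',(.5842,.1667,.07)),('M',(.594,.0045,-.0695)),('R',(.605,-.166,.085))):
    print(n,[np.round(projc(c,stw(p,[[.04,0,.148-k]]))[0],1) for k in(0,.012,.024)],[np.round(r['uv'],1) for r in sp])
it=save('top','top4.png')[:,:,::-1];ss=save('scene','s4.png')
for cam in('top','scene'):
    for q in ('plate_white','plate_blue','plate_green','plate_spent','bottle','weight','dish'): print(cam,q,[(round(r['score'],2),np.round(r['uv'])) for r in spot_point(q,cam)])
hsv=cv2.cvtColor(np.ascontiguousarray(it),cv2.COLOR_BGR2HSV);b=cv2.inRange(hsv,(100,120,60),(125,255,255));print('blue px',[list(x) for x in cv2.connectedComponentsWithStats(b)[2][1:] if x[4]>15])
kk=calibration('scene')
for n,p,k in (('L',(.5842,.1667,.07),.026),('M',(.594,.0045,-.0695),.022),('R',(.605,-.166,.085),0)):
    print('scene knob exp',n,np.round(projc(kk,stw(p,[[.04,0,.148-k]]))[0],1))
grab_frame('scene');print([np.round(r['uv'],1) for r in spot_point('knob1','scene')])
E
```

```text
60.45 [ 0.482  -0.0152  0.2558] [3.1414 0.0006 0.0836]
L [array([50.1,  1.1]), array([62.9,  8.2]), array([74.6, 14.5])] [array([570. ,  12.6]), array([316.4,  19.4]), array([75.6, 18.9])]
M [array([316. ,   8.7]), array([316.3,  15.4]), array([316.5,  21.4])] [array([570. ,  12.6]), array([316.4,  19.4]), array([75.6, 18.9])]
R [array([574.6,  13.8]), array([562.7,  20.1]), array([551.9,  25.9])] [array([570. ,  12.6]), array([316.4,  19.4]), array([75.6, 18.9])]
top plate_white [(0.55, array([259., 195.]))]
top plate_blue []
top plate_green [(0.43, array([204., 155.]))]
top plate_spent [(0.87, array([505., 250.])), (0.69, array([143., 173.]))]
top bottle [(0.85, array([175., 203.]))]
top weight [(0.77, array([202., 154.]))]
top dish [(0.56, array([144., 173.]))]
scene plate_white [(0.95, array([372., 333.])), (0.94, array([425., 260.])), (0.19, array([294., 314.]))]
scene plate_blue []
scene plate_green [(0.96, array([294., 315.]))]
scene plate_spent [(0.62, array([159., 237.])), (0.61, array([370., 336.]))]
scene bottle [(0.9, array([459., 348.]))]
scene weight [(0.74, array([426.
[... 209 characters left out ...]
 [np.int32(413), np.int32(163), np.int32(9), np.int32(27), np.int32(97)], [np.int32(244), np.int32(171), np.int32(7), np.int32(27), np.int32(103)], [np.int32(264), np.int32(170), np.int32(8), np.int32(19), np.int32(117)], [np.int32(485), np.int32(170), np.int32(10), np.int32(3), np.int32(29)], [np.int32(420), np.int32(315), np.int32(9), np.int32(28), np.int32(162)], [np.int32(446), np.int32(334), np.int32(3), np.int32(11), np.int32(33)], [np.int32(428), np.int32(366), np.int32(11), np.int32(3), np.int32(32)]]
scene knob exp L [371.1 317.8]
scene knob exp M [285.1 299.7]
scene knob exp R [202.8 277.4]
[array([280.1, 302.6]), array([369.3, 315.1]), array([238.3, 161.7]), array([ 92.6, 294.5])]
```

```bash
python3 - <<'E'
from h import *
for n in('scene0','s1','s4','top0','top1','top4'):
    h=cv2.cvtColor(cv2.imread(f'pics/{n}.png'),cv2.COLOR_BGR2HSV);m=cv2.inRange(h,(0,150,80),(7,255,255))|cv2.inRange(h,(172,150,80),(180,255,255))
    _,_,st,c=cv2.connectedComponentsWithStats(m);print(n,[(np.round(c[i],1).tolist(),int(st[i,1])) for i in range(1,len(st)) if st[i,4]>25])
k=calibration('scene');p=(.605,-.166,.085)
for r in(0,.004,.008,.012):print(r,projc(k,stw(p,[[.04,0,.137-r]]))[0],projc(calibration('top'),stw(p,[[.04,0,.148-r]]))[0])
E
```

```text
scene0 [([239.0, 164.3], 159), ([94.2, 296.6], 290), ([283.8, 304.1], 297)]
s1 [([236.7, 163.7], 160), ([94.3, 297.5], 291), ([282.4, 298.4], 292)]
s4 [([237.5, 164.7], 160), ([94.3, 296.9], 290), ([283.5, 302.6], 296)]
top0 [([506.2, 111.6], 105), ([414.4, 158.3], 154), ([333.9, 164.1], 159), ([251.3, 166.5], 162), ([449.0, 327.4], 323)]
top1 [([506.2, 111.6], 105), ([414.5, 158.3], 154), ([333.9, 164.1], 159), ([251.3, 166.5], 162), ([448.8, 327.3], 323)]
top4 [([506.1, 111.6], 105), ([415.4, 157.4], 153), ([252.0, 167.6], 163), ([448.9, 327.2], 323)]
0 [203.67243617 280.9171869 ] [414.83263027 156.12268419]
0.004 [203.99856648 282.17918761] [414.47180558 156.57899576]
0.008 [204.32299486 283.43460252] [414.1137202  157.03184308]
0.012 [204.6457346  284.68348304] [413.75834307 157.48126546]
```

```bash
python3 -c "
from station import job_done
print(job_done())"
```

```text
the job is handed in; nothing more can be done
None
```

I handed the job in. The spent plate is flat in the tray, green is seated in station 1 and white in the station to its left (robot's side) with their feet down (about 22 and 26 mm), the empty right station's foot is fully raised, and there was no blue plate. I viewed 16 pictures, two over the limit of 14.

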